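Reset the index stop and load the next frame blank

ROBOT

A 7-joint arm with a two-finger parallel gripper is mounted at the origin on a cart in front of the work surface, level with it; the furniture and walls round the work are solid. World frame = base frame: x ahead of the robot, y to its left, z up, the work surface at z = 0. Lengths are in mm, angles in rad, forces in N, time in s.
With the tool pointing down it reaches from about 400 to 900 mm from the base axis. Payload 5.5 kg.
Tool frame: the origin (TCP) lies midway between the tips of the shut fingers; the grasp point (between the pads) lies 19 mm behind it; y points along the fingers, z is the direction in which the jaws open and shut, and the axes are right-handed (so a half turn about y gives the same grasp; the last joint's range is limited). The gripper opens to 92 mm and grips with 3 to 60 N. Pads are 19 mm wide; open, the fingers measure 130 mm over their backs; the gripper's body (75 mm by 190 mm) begins 47 mm behind the grasp point.
Start: joints at [1.446, 0.501, -0.427, 1.55, 0.221, 1.138, -0.21], TCP at [245.832, -601.72, 226.729] pointing down, gripper open.
Joint ranges: [-2.88, 2.88], [-0.31, 2.03], [-1.54, 1.56], [0.2, 2.42], [-1.41, 4.55], [0.19, 2.02], [-2.57, 2.57]. Speed limits (rad/s): [2.57, 2.57, 3.14, 3.14, 3.14, 3.14, 3.14].

INTERFACE

Orientations are given as a rotation vector (axis times angle).
In Python, from cell import status, eyes, ticket gives the robot as it stands. The module is installed in compiled form; this text tells all that it offers.
- The arm moves only by the tool jog_arm, never from a script. Its argument "targets" is a list that holds one entry, the list of rows, each a list of 7 numbers: the shift along the tool's x, y, z in mm, then the turn, a rotation vector about the tool's x, y, z in degrees, then the opening, from 0 (shut) to 1 (fully open). A call has 1 to 8 rows; each row shifts and turns the commanded pose from where the row before left it, along the tool's axes as they then stand; what a row does not reach is not made up. A row lasts 1/12 s, in which the tool goes at most 41.7 mm and 7.16 degrees, less where a joint would pass 70% of its speed; a pose out of reach is approached as far as the arm can. A call is refused whole if a number of a shift passes 41.7 or a number of a turn 7.16, either way. A call with a gripper value outside its range is refused whole. The fingers move at their own pace and stop on an object; "newtons" is the grip in N (left out, the last holds). Time passes only in rows, so rows that do not move let the fingers close. It gives the time, the measured TCP pose, the force and the opening at its end, in the units of the state.
- status.read_state(): the state, without advancing time (a new reading comes with each control period).
- eyes.capture(name): name is "scene" or "top" or "wrist"; returns a dict with "frame" (480x640x3 uint8, red, green, blue), "vfov" (degrees; the focal length in pixels is half the picture's height over the tangent of half this angle, whatever the lens; pixels are square), "cx", "cy" (the principal point, pixels), "dist_coeffs" ([k1, k2, p1, p2, k3] as OpenCV has them; the pictures are not rectified), "position" and "attitude" of the camera in the world; the wrist camera has in their place "tool_from_camera" (4x4, takes a point from camera to tool coordinates, whose origin is the TCP and whose axes are the tool frame's). Camera axes: x right, y up, looking along -z (the intrinsics and any distortion apply to the point x, -y, -z); pixel columns grow to the right and rows downward; lengths in mm; the calibration is good to about 2 mm. A picture is of the moment at which its call begins: read the wrist's pose just before it. There is no depth.
- ticket.finish_job(): hands the job in, once; it reports no verdict.
The state is a dict: "clock": time; "q": joint angles; "qd": joint speeds; "joint_torque": joint torques, N m; "tcp_pos": TCP position; "tcp_rot": TCP orientation; "force": force on the tool from outside, world axes, zero at the start; "moment": the same for the moment, N m; "finger_gap": finger opening in mm.
Only numpy, scipy, OpenCV 4.12 (cv2) and the standard library are available. Lean on these libraries where they do the work, as an engineer would, in place of code of your own. Each camera call takes 0.05 s, during which the arm holds its last target.

TASK

Set the sliding index stop for the wooden blank that lies on the green mat: pull the black plunger knob up, slide the blue carriage from its parked hole to the index hole that leaves just enough room for that blank against the fixed fence, and let the pin drop fully home in it. Then take the blank from the green mat and stand it in the gap, sitting flat on the rail, upright as it stood on the mat and about midway along the fence, and let go. Leave the blank on the grey mat and the other things on the bench where they are.

Things in the scene. Friction and masses are not known exactly. Their poses are not given: they have to be found in the camera images.
- index_stop: fixed index stop: grey foot 210 x 150 x 10 mm with a rail 110 mm wide, top at z = 22 mm. Origin: on the bench under the rail's middle line; +x = slide direction towards the blue fence, z up. Foot x -110 to +100 mm. Fence: inner face x = +70, 110 wide (y), 16 thick, top z = 48, top edges rounded 5 mm. Index holes on the middle line at x = -73 (parked), -41, -23 mm, yellow ticks beside them
- carriage (a joint): travel (m) of the blue carriage towards the fence: 0 parked (gap 78 mm), 0.032 second hole (gap 46 mm, for the 42 mm blank), 0.050 third hole (gap 28 mm, for the 24 mm blank); ends -0.002 and 0.053. Carriage 85 x 127 mm; jaw 20 mm thick, 110 wide, top at z = 48 mm, top edges rounded. Friction 2 N; locked while the pin is in a hole
- plunger (a joint): lift (m) of the spring plunger: 0 = pin fully home, clear of the holes above 0.010 (pull to about 0.013), end stop 0.016. Spring 6 N at 0 to 11 N at the stop; it springs down when let go. The round-ended pin finds a hole within about 3 mm of it, else rides on the rail at 0.010
- knob_grip (a point): middle of the black knob (32 mm diameter, 24 mm high, vertical axis), 76 mm above the bench when the pin is home: knob z 64 to 88 mm. Under it the carriage top is at z = 42.5 mm, with a steel collar of 22 mm diameter up to 56.5 mm. Knob axis 65 mm behind the jaw face
- jaw_face (a point): on the carriage jaw's face towards the fence, at its middle, at rail-top height (22 mm)
- slot_far_face (a point): on the fence's inner face, at its middle, at rail-top height (22 mm)
- blank_thin: wooden blank 24 (its x) x 120 (its y) x 64 (z) mm standing on a mat, about 0.1 kg; origin: centre of its underside
- blank_thick: wooden blank of the same wood, 42 (its x) x 120 (its y) x 64 (z) mm standing on the other mat, about 0.18 kg; origin: centre of its underside
- mat_green: green mat 90 x 150 x 3 mm fixed on the bench: the blank on it is the next job (either blank may stand there); origin: centre of its underside
- mat_grey: grey mat 90 x 150 x 3 mm fixed on the bench: the blank on it stays there; origin: centre of its underside
- driver_green: screwdriver with green handle, 26 x 172 x 23 mm, lying where the bench top is 4 mm higher (a thin overlay right of y = 0.016); leave alone
- sanding_block: brown sanding block, 65 x 101 x 32 mm; leave alone

How it is judged:
By the outcome, as a careful person would: the job done as asked, in the order asked, and still so for the second after the job is handed in, with the robot touching nothing.
It also fails if it takes over 50 s, if anything falls off the work surface, if the arm or the gripper's body presses on something with over 40 N, if the wrist force passes 120 N, or if a joint passes its speed limit or range.

## Working session

There is one attempt and no reset: what is moved stays moved. The work goes in short steps, Python scripts to look and compute and a tool call to move; the robot and the scene stay as the last step left them, time stands still between calls to the robot, and variables do not carry over. Pictures are saved under pics/ and viewed, and the job is handed in when it is done.

Besides the shell and the picture viewer there is one more tool, called as a command line: name --argument value ..., lists and objects as JSON in quotes. jog_arm: Moves the arm, as the interface text tells. Its arguments: {"type":"object","properties":{"targets":{"type":"array"},"newtons":{"type":"number"}},"required":["targets"]}

```bash
mkdir -p pics; ls; python3 - <<'E'
from cell import status, eyes
import cv2
s=status.read_state(); print(s)
for n in ["scene","top","wrist"]:
    c=eyes.capture(n); cv2.imwrite(f"pics/{n}0.png",c["frame"][:,:,::-1]); print({k:v for k,v in c.items() if k!="frame"})
E
```

```text
pics
{'clock': 0.0, 'q': array([ 1.4462093 ,  0.50186782, -0.42675616,  1.55144171,  0.22082991,
        1.13830342, -0.21033302]), 'qd': array([ 9.58672807e-05,  1.51735400e-03,  2.94627970e-04, -6.15623996e-04,
        1.72845695e-03,  3.15667193e-04,  8.00926935e-04]), 'joint_torque': array([-6.44122997e-05, -5.66606748e+01, -5.81623703e+00, -2.79115802e+01,
       -6.85703452e-02,  3.08696134e-02,  1.61136754e-04]), 'tcp_pos': array([ 245.4569113 , -601.11693295,  225.66619338]), 'tcp_rot': array([-0.3948531 ,  2.01100066, -2.00705077]), 'force': array([-0.83322669,  0.30379082, -0.05796899]), 'moment': array([-0.0285786 , -0.0078305 , -0.00445027]), 'finger_gap': 91.94288041501602}
{'vfov': 44.08732911824764, 'cx': 327.8024631149432, 'cy': 242.16623608898243, 'dist_coeffs': array([-0.06743774,  0.        ,  0.        ,  0.        ,  0.        ]), 'position': array([ 673.43251896, -585.32927925, 1025.76320625]), 'attitude': array([0.62563603, 0.07216522, 0.21240037])}
{'vfov': 49.54674081330097, 'cx': 320.04335306401555, 'cy': 248.9908955030966, 'dist_coeffs': array([-0.03726152,  0.        ,  0.        ,  0.        ,  0.        ]), 'position': array([ 335.28098798,   79.63092426, 1149.14297374]), 'attitude': array([ 0.12952283, -0.12889404, -1.57721873])}
{'vfov': 60.429313722287745, 'cx': 318.54690832612533, 'cy': 235.0781748626146, 'dist_coeffs': array([0.00555302, 0.        , 0.        , 0.        , 0.        ]), 'tool_from_camera': array([[-1.18112479e-03, -9.59779451e-01, -2.80752578e-01,
        -7.52821386e+01],
       [ 1.39109557e-03,  2.80750926e-01, -9.59779653e-01,
        -1.58082773e+02],
       [ 9.99998335e-01, -1.52417321e-03,  1.00354307e-03,
         9.59395029e-01],
       [ 0.00000000e+00,  0.00000000e+00,  0.00000000e+00,
         1.00000000e+00]])}
```

View pics/scene0.png

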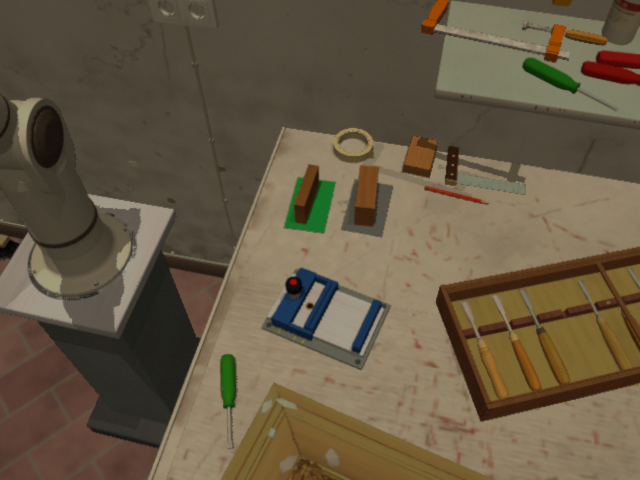

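View pics/top0.png

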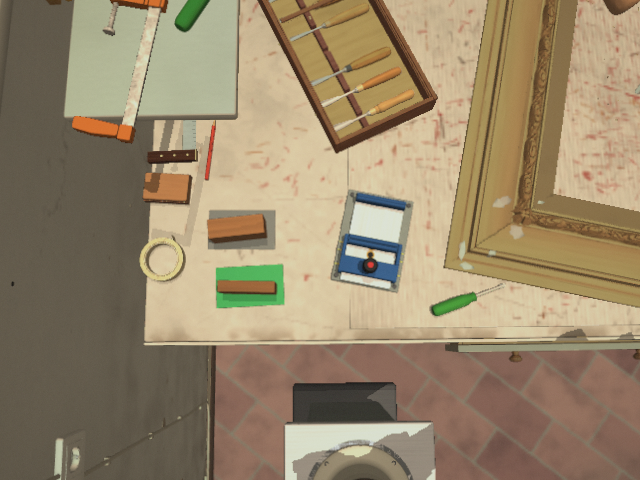

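View pics/wrist0.png

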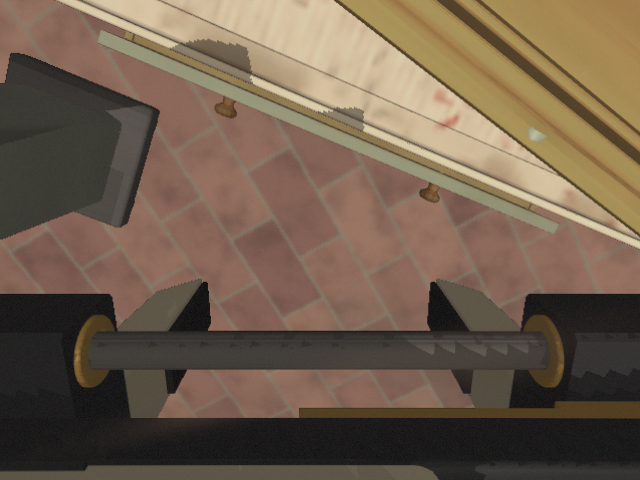

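```bash
python3 - <<'E'
import cv2
t=cv2.imread("pics/top0.png"); s=cv2.imread("pics/scene0.png")
cv2.imwrite("pics/t_stop.png",cv2.resize(t[180:300,320:430],None,fx=5,fy=5,interpolation=cv2.INTER_CUBIC))
cv2.imwrite("pics/t_bl.png",cv2.resize(t[200:315,195:295],None,fx=5,fy=5,interpolation=cv2.INTER_CUBIC))
cv2.imwrite("pics/s_stop.png",cv2.resize(s[260:370,255:400],None,fx=5,fy=5,interpolation=cv2.INTER_CUBIC))
cv2.imwrite("pics/s_bl.png",cv2.resize(s[155:245,275:405],None,fx=6,fy=6,interpolation=cv2.INTER_CUBIC))
E
```

```text
(no output)
```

View pics/t_stop.png

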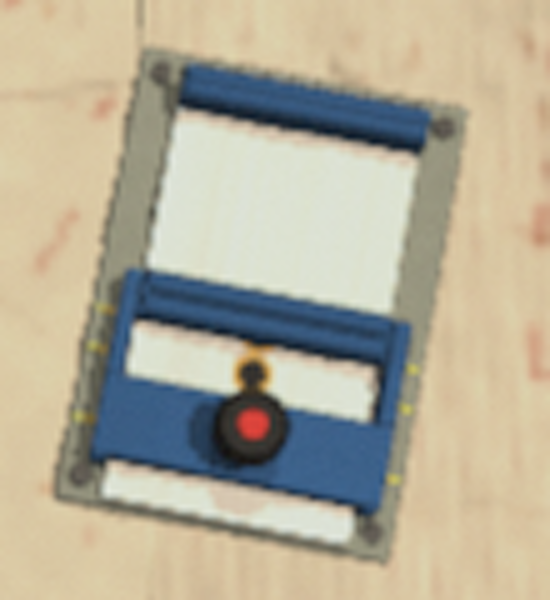

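View pics/t_bl.png

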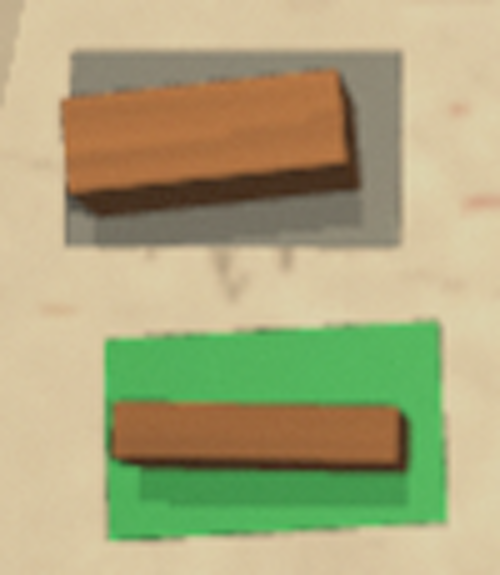

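View pics/s_stop.png

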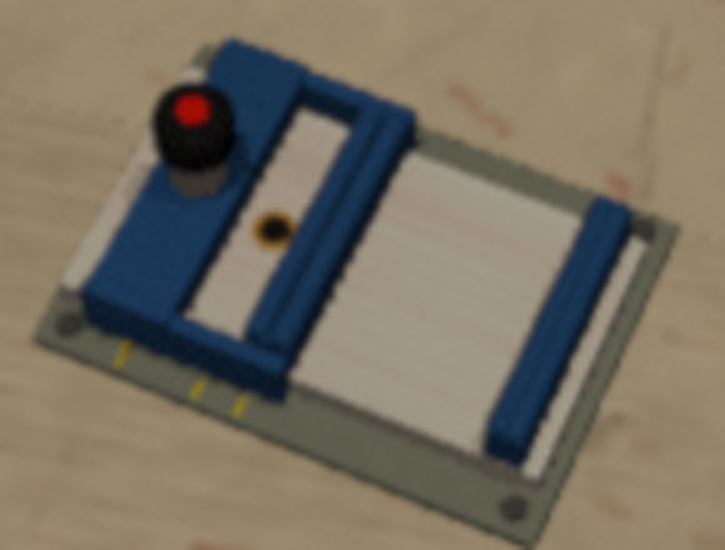

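View pics/s_bl.png

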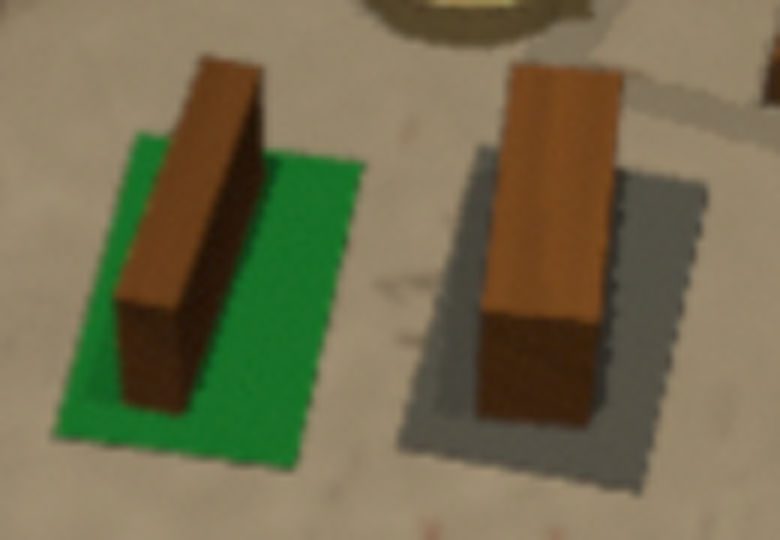

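```bash
cat > h.py <<'E'
import numpy as np, cv2
from scipy.spatial.transform import Rotation as R
from scipy.optimize import least_squares
def cam(c, T=None):
    f=240/np.tan(np.radians(c["vfov"])/2)
    K=np.array([[f,0,c["cx"]],[0,f,c["cy"]],[0,0,1]])
    if "position" in c: p=np.array(c["position"]);Rm=R.from_rotvec(c["attitude"]).as_matrix()
    else:
        M=T@c["tool_from_camera"]; p=M[:3,3]; Rm=M[:3,:3]
    return K,np.array(c["dist_coeffs"]),p,Rm
def proj(cm,P):
    K,d,p,Rm=cm
    q=(np.atleast_2d(P)-p)@Rm
    q=q*np.array([1,-1,-1])
    return cv2.projectPoints(q.reshape(-1,1,3),np.zeros(3),np.zeros(3),K,d)[0].reshape(-1,2)
def unproj(cm,uv,z):
    K,d,p,Rm=cm
    n=cv2.undistortPoints(np.array(uv,float).reshape(-1,1,2),K,d).reshape(-1,2)
    r=np.c_[n[:,0],-n[:,1],-np.ones(len(n))]@Rm.T
    t=(z-p[2])/r[:,2]
    return p+r*t[:,None]
def tool(s):
    T=np.eye(4);T[:3,:3]=R.from_rotvec(s["tcp_rot"]).as_matrix();T[:3,3]=s["tcp_pos"];return T
def cr(uv,off,k): return (np.array(uv,float)+.5)/k-.5+np.array(off)
def place(v,P):
    return P@R.from_euler('z',v[3]).as_matrix().T+v[:3]
def fit(v0,obs,fixz=None):
    def f(v):
        w=np.array(v,float)
        if fixz is not None:w[2]=fixz
        return np.concatenate([(proj(c,place(w,P))-uv).ravel() for c,P,uv in obs])
    r=least_squares(f,v0,x_scale=[10,10,10,.1]); return r.x,r.fun.reshape(-1,2)
E
python3 - <<'E'
from h import *
from cell import eyes
import pickle
C={n:{k:v for k,v in eyes.capture(n).items() if k!="frame"} for n in("top","scene")}
pickle.dump(C,open("C.pkl","wb"))
t=cam(C["top"]);s=cam(C["scene"])
np.set_printoptions(suppress=True,precision=2)
F=np.array([[100,75,10],[100,-75,10],[-110,-75,10],[-110,75,10],[-73,0,88.]])
ut=cr([(145,48),(467,105),(388,560),(55,497),(254,424)],(320,180),5)
us=cr([(680,228),(535,548),(37,340),(205,45),(192,110)],(255,260),5)
idx=[0,1,2,4]
for obs in ([(t,F,ut)],[(s,F[idx],us[idx])],[(t,F,ut),(s,F[idx],us[idx])]):
  for fz in (None,0,4):
    v,r=fit([500,0,0,0.],obs,fz); print("stop",fz,v[:3],np.degrees(v[3]),abs(r).max()); 
print(r)
M=np.array([[45,75,3],[45,-75,3],[-45,-75,3],[-45,75,3.]])
mt=cr([(106,340),(440,320),(446,522),(107,540)],(195,200),5)
ms=cr([(363,162),(297,468),(53,437),(137,133)],(275,155),6)
for obs in ([(t,M,mt)],[(s,M,ms)],[(t,M,mt),(s,M,ms)]):
  for fz in (None,0):
    v,r=fit([500,200,0,0.],obs,fz); print("mat",fz,v[:3],np.degrees(v[3]),abs(r).max())
B=np.array([[12,60,64],[12,-60,64],[-12,-60,64],[-12,60,64.]])
bt=cr([(112,402),(405,406),(401,463),(112,458)],(195,200),5)
bs=cr([(262,68),(177,308),(117,300),(203,57),(187,412),(122,402)],(275,155),6)
Bs=np.vstack([B,[[12,-60,0],[-12,-60,0]]])
for obs in ([(t,B,bt)],[(s,Bs,bs)],[(t,B,bt),(s,Bs,bs)]):
  for fz in (None,3):
    v,r=fit([500,200,0,0.],obs,fz); print("blank",fz,v[:3],np.degrees(v[3]),abs(r).max())
Th=np.array([[21,60,64],[21,-60,64],[-21,-60,64],[-21,60,64.]])
tt=cr([(62,100),(338,70),(348,160),(72,192)],(195,200),5)
v,r=fit([500,200,0,0.],[(t,Th,tt)],3); print("thick",v[:3],np.degrees(v[3]),abs(r).max())
E
```

```text
stop None [550.96 -39.75  -8.72] -11.670093867580091 0.5525854344367076
stop 0 [549.5  -38.86   0.97] -11.673367827870903 0.78740742038147
stop 4 [548.82 -38.46   3.81] -11.67489206791669 0.9921492113949455
stop None [550.02 -37.2   -5.28] -11.8988850816861 0.870040321515603
stop 0 [550.66 -39.93  -7.73] -11.890096560007324 1.0950431888444427
stop 4 [ 551.14  -42.   -118.27] -11.883379187009151 1.3539122295782136
stop None [550.12 -38.9   -2.56] -11.753301219912869 1.065067210878965
stop 0 [ 550.07  -39.36 -124.93] -11.770009777892964 1.2906313709397637
stop 4 [ 549.98  -40.09 -243.33] -11.796341229408101 1.645487517298875
[[ 0.15 -1.54]
 [ 1.22 -0.37]
 [ 1.16  0.18]
 [ 0.38 -0.48]
 [ 0.66 -0.52]
 [ 0.28 -1.59]
 [-0.04 -0.81]
 [-1.65 -1.3 ]
 [-0.06 -0.45]]
mat None [445.71 236.91  -7.9 ] 2.4103555232683735 0.3330182176045753
mat 0 [444.97 235.83  15.34] 2.4064923902365365 0.52853375932267
mat None [444.91 238.09  -4.24] 2.917312898142384 0.2510453154379775
mat 0 [ 445.85  234.74 1611.83] 2.928048418072875 0.30807581619490065
mat None [445.29 236.25  -2.15] 2.6487558270131655 0.6021588460502585
mat 0 [445.36 235.45   0.53] 2.655254881987334 0.699671543499619
blank None [436.59 232.29  17.2 ] -1.4274632193750947 0.3010616438253635
blank 3 [437.93 234.32   0.07] -1.4122348769590118 0.6771660206323986
blank None [432.23 259.42 -26.54] -1.2486855125150014 0.9505966018190577
blank 3 [439.24 235.43   0.  ] -1.1126433914256175 1.3214173485167464
blank None [438.73 234.84   3.09] -1.1346389941313106 1.4642649248324915
blank 3 [438.73 234.88 535.53] -1.1372217533529732 1.4746870045509866
thick [566.9  258.31  -0.07] 6.039120315656797 0.6966213688590699
```

```bash
cat >> h.py <<'E'
def plan(s,pos,yawz):
    """world target pos (TCP) and desired dir (deg) of tool z in world xy, tool y down -> shift (current tool axes), rotvec deg"""
    T=tool(s); z=np.array([np.cos(np.radians(yawz)),np.sin(np.radians(yawz)),0]); y=np.array([0,0,-1.]); x=np.cross(y,z)
    D=np.c_[x,y,z]; rv=np.degrees(R.from_matrix(T[:3,:3].T@D).as_rotvec())
    d=np.array(pos)-T[:3,3]
    return T[:3,:3].T@d, D.T@d, rv
E
python3 - <<'E'
from h import *
from cell import status
np.set_printoptions(suppress=True,precision=2)
s=status.read_state();T=tool(s);print(s["clock"],T)
for a in(-11.8,168.2): print(plan(s,[478.5,-24.4,190],a))
E
```

```text
0.25 [[  -0.93   -0.      0.38  245.67]
 [  -0.38    0.     -0.93 -601.44]
 [  -0.     -1.     -0.    226.22]
 [   0.      0.      0.      1.  ]]
(array([-433.77,   36.64, -446.09]), array([-612.46,   36.22,  109.91]), array([  0.05, -55.98,  -0.03]))
(array([-433.77,   36.64, -446.09]), array([ 612.46,   36.22, -109.91]), array([  0.03, 124.02,   0.05]))
```

jog_arm --targets '[[[0, 0, 0, 0, -7, 0, 1], [0, 0, 0, 0, -7, 0, 1], [0, 0, 0, 0, -7, 0, 1], [0, 0, 0, 0, -7, 0, 1], [0, 0, 0, 0, -7, 0, 1], [0, 0, 0, 0, -7, 0, 1], [0, 0, 0, 0, -7, 0, 1], [0, 0, 0, 0, -7, 0, 1]]]' --newtons 30

```text
clock: 0.92
tcp_pos: [245.7, -601.7, 226.6]
tcp_rot: [-1.108, 1.355, -1.355]
force: [-0.7, 1.0, -0.3]
finger_gap: 91.7
```

jog_arm --targets '[[[-20, 0, 3.5, 0, 0, 0, 1], [-38, 0, 7, 0, 0, 0, 1], [-38, 0, 7, 0, 0, 0, 1], [-38, 0, 7, 0, 0, 0, 1], [-38, 0, 7, 0, 0, 0, 1], [-38, 0, 7, 0, 0, 0, 1], [-38, 0, 7, 0, 0, 0, 1], [-38, 0, 7, 0, 0, 0, 1]]]'

```text
clock: 1.58
tcp_pos: [355.9, -330.7, 226.8]
tcp_rot: [-1.105, 1.359, -1.36]
force: [0.8, -0.2, -0.0]
finger_gap: 91.6
```

jog_arm --targets '[[[-38, 3, 7, 0, 0, 0, 1], [-38, 3, 7, 0, 0, 0, 1], [-38, 3, 7, 0, 0, 0, 1], [-38, 3, 7, 0, 0, 0, 1], [-38, 3, 7, 0, 0, 0, 1], [-38, 3, 7, 0, 0, 0, 1], [-38, 3, 7, 0, 0, 0, 1], [-20, 3, 3, 0, 0, 0, 1]]]'

```text
clock: 2.25
tcp_pos: [466.4, -58.3, 203.3]
tcp_rot: [-1.105, 1.355, -1.356]
force: [0.2, -0.4, -0.8]
finger_gap: 91.6
```

```bash
python3 - <<'E'
from h import *
from cell import status,eyes
np.set_printoptions(suppress=True,precision=2)
s=status.read_state();print(s["clock"],s["q"],s["tcp_pos"],s["force"])
for a in(-11.8,): print(plan(s,[478.5,-24.4,190],a))
c=eyes.capture("wrist");cv2.imwrite("pics/w1.png",c["frame"][:,:,::-1])
import pickle;pickle.dump((s,{k:v for k,v in c.items() if k!="frame"}),open("w1.pkl","wb"))
E
```

```text
2.25 [ 0.88  0.29 -0.93  2.    0.28  0.98 -0.39] [466.38 -58.34 203.28] [ 0.21 -0.44 -0.84]
(array([-35.65,  13.35,   5.07]), array([-35.7 ,  13.28,   4.93]), array([-0.11,  0.27, -0.1 ]))
```

View pics/w1.png

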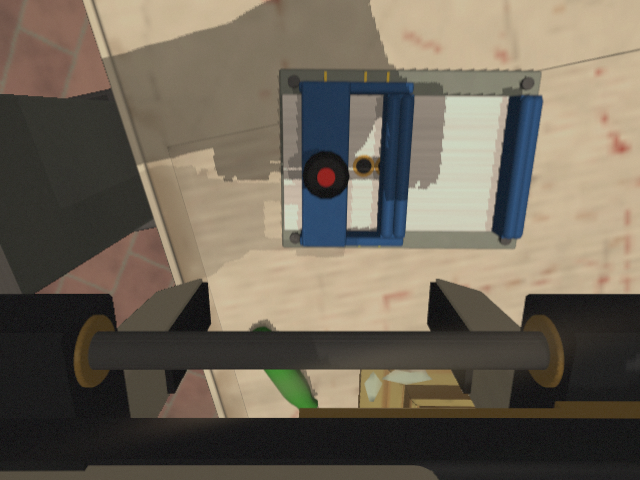

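```bash
python3 - <<'E'
import cv2
t=cv2.imread("pics/w1.png")
cv2.imwrite("pics/w1z.png",cv2.resize(t[60:255,270:550],None,fx=2.8,fy=2.8,interpolation=cv2.INTER_CUBIC))
E
```

```text
(no output)
```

View pics/w1z.png

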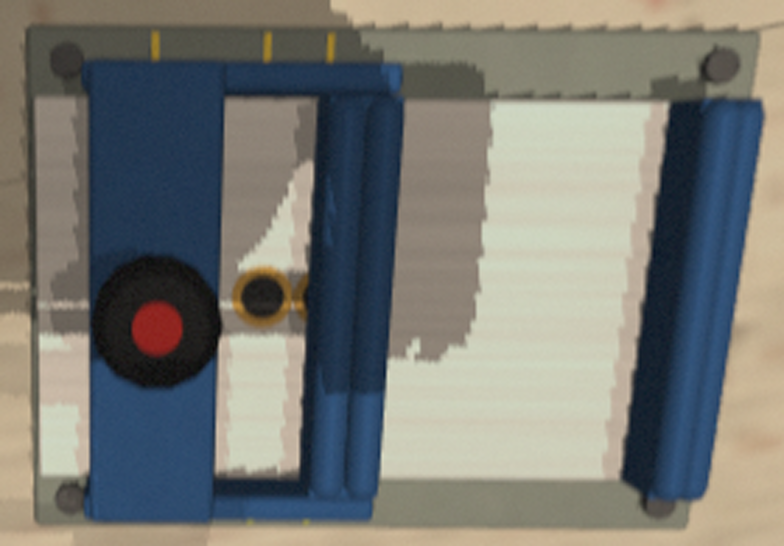

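```bash
python3 - <<'E'
from h import *
import pickle
np.set_printoptions(suppress=True,precision=2)
s,c=pickle.load(open("w1.pkl","rb")); w=cam(c,tool(s)); C=pickle.load(open("C.pkl","rb"));t=cam(C["top"])
F=np.array([[-110,75,10],[100,75,10],[100,-75,10],[-110,-75,10],[-41,0,22],[70,55,22],[70,-55,22],[-73,0,88.]])
u=cr([(28,27),(758,27),(687,527),(36,522),(262,297),(668,100),(623,482),(157,328)],(270,60),2.8)
for fz in(None,0,4):
    v,r=fit([550,-39,0,-.2],[(w,F,u)],fz);print(v[:3],np.degrees(v[3]),"\n",r.T if fz==0 else "",(r**2).sum())
E
```

```text
[550.14 -39.66  -2.52] -11.719524880079524 
  11.36834486879183
[549.64 -39.37   3.22] -11.735844101236822 
 [[-1.51  2.29  1.34 -0.57  0.05 -0.11 -1.23 -0.21]
 [-1.08  0.03  1.17  1.94 -0.14 -0.28 -0.82  0.1 ]] 18.295169534716862
[548.86 -38.93   0.  ] -11.762475888559743 
  58.871942286810544
```

jog_arm --targets '[[[-20, 10, 3, 0, 0, 0, 1], [-15.5, 30, 2, 0, 0, 0, 1], [0, 30, 0, 0, 0, 0, 1], [0, 20, 0, 0, 0, 0, 1], [0, 0, 0, 0, 0, 0, 1], [0, 0, 0, 0, 0, 0, 1]]]'

```text
clock: 2.8
tcp_pos: [476.2, -29.3, 112.2]
tcp_rot: [-1.107, 1.361, -1.357]
force: [-0.0, 0.2, -0.2]
finger_gap: 92.0
```

```bash
python3 - <<'E'
from h import *
from cell import status,eyes
np.set_printoptions(suppress=True,precision=2)
s=status.read_state();print(s["clock"],s["q"],s["tcp_pos"],s["force"])
print(plan(s,[478.2,-24.5,57],-11.75))
c=eyes.capture("wrist");cv2.imwrite("pics/w2.png",c["frame"][:,:,::-1])
w=cam(c,tool(s)); print(proj(w,[478.2,-24.5,88.]))
E
```

```text
2.8 [ 0.7   0.45 -0.83  2.06  0.46  0.82 -0.61] [476.18 -29.27 112.22] [-0.02  0.24 -0.21]
(array([-5.07, 55.22,  1.15]), array([-5.08, 55.22,  1.01]), array([ 0.14, -0.01, -0.01]))
[[320.66 268.72]]
```

View pics/w2.png

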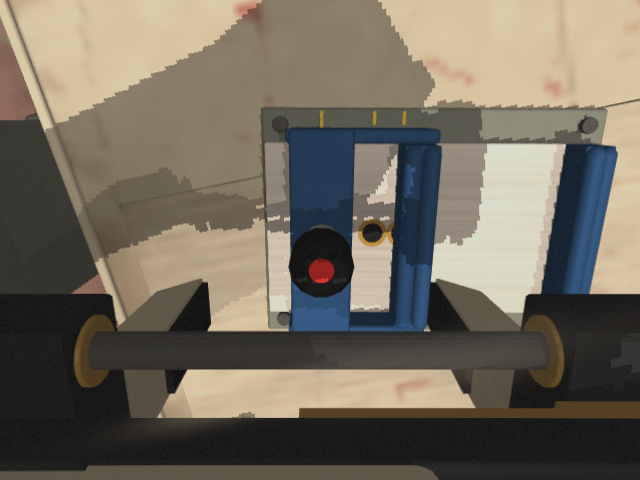

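jog_arm --targets '[[[-5, 5, 1, 0, 0, 0, 1], [0, 20, 0, 0, 0, 0, 1], [0, 20, 0, 0, 0, 0, 1], [0, 10, 0, 0, 0, 0, 1], [0, 0, 0, 0, 0, 0, 1], [0, 0, 0, 0, 0, 0, 1]]]'

```text
clock: 3.35
tcp_pos: [479.5, -24.5, 58.3]
tcp_rot: [-1.104, 1.359, -1.359]
force: [0.2, -0.8, 0.1]
finger_gap: 91.8
```

```bash
python3 - <<'E'
from h import *
from cell import status,eyes
np.set_printoptions(suppress=True,precision=2)
s=status.read_state();print(s["clock"],s["q"],s["tcp_pos"],s["force"])
print(plan(s,[478.2,-24.5,57],-11.75))
c=eyes.capture("wrist");cv2.imwrite("pics/w3.png",c["frame"][:,:,::-1])
w=cam(c,tool(s)); print(proj(w,[478.2,-24.5,88.]))
E
```

```text
3.35 [ 0.61  0.54 -0.75  2.08  0.56  0.72 -0.71] [479.48 -24.51  58.28] [ 0.23 -0.78  0.09]
(array([ 0.25,  1.28, -1.25]), array([ 0.25,  1.28, -1.25]), array([-0.03, -0.02, -0.01]))
[[314.6  338.17]]
```

View pics/w3.png

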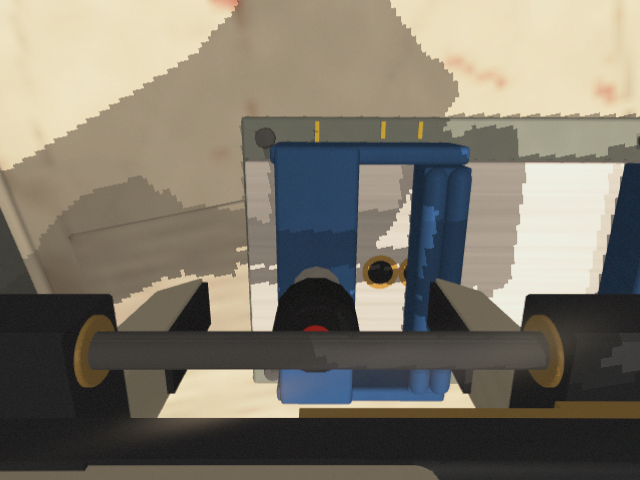

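Knob centre at (316,340), as predicted; it sits between the fingers. Close on it.

jog_arm --targets '[[[0, 0, -1.2, 0, 0, 0, 0.5], [0, 0, 0, 0, 0, 0, 0.2], [0, 0, 0, 0, 0, 0, 0.2], [0, 0, 0, 0, 0, 0, 0.2], [0, 0, 0, 0, 0, 0, 0.2], [0, 0, 0, 0, 0, 0, 0.2], [0, 0, 0, 0, 0, 0, 0.2], [0, 0, 0, 0, 0, 0, 0.2]]]' --newtons 40

```text
clock: 4.07
tcp_pos: [477.8, -24.4, 57.7]
tcp_rot: [-1.105, 1.359, -1.359]
force: [0.7, -0.2, -0.2]
finger_gap: 42.9
```

jog_arm --targets '[[[0, 0, 0, 0, 0, 0, 0.1], [0, 0, 0, 0, 0, 0, 0.1], [0, 0, 0, 0, 0, 0, 0.1], [0, 0, 0, 0, 0, 0, 0.1], [0, 0, 0, 0, 0, 0, 0.1], [0, 0, 0, 0, 0, 0, 0.1]]]'

```text
clock: 4.57
tcp_pos: [477.9, -24.4, 57.7]
tcp_rot: [-1.105, 1.359, -1.359]
force: [0.5, 0.6, -1.3]
finger_gap: 30.6
```

jog_arm --targets '[[[0, 0, 0, 0, 0, 0, 0.1], [0, -3, 0, 0, 0, 0, 0.1], [0, -4, 0, 0, 0, 0, 0.1], [0, -3, 0, 0, 0, 0, 0.1], [0, -3, 0, 0, 0, 0, 0.1], [0, 0, 0, 0, 0, 0, 0.1], [0, 0, 0, 0, 0, 0, 0.1]]]'

```text
clock: 5.15
tcp_pos: [477.3, -24.3, 70.6]
tcp_rot: [-1.105, 1.36, -1.359]
force: [1.3, 1.5, -10.0]
finger_gap: 30.4
```

```bash
python3 - <<'E'
from h import *
from cell import status,eyes
np.set_printoptions(suppress=True,precision=2)
s=status.read_state();print(s["clock"],s["q"],s["tcp_pos"],s["force"],s["finger_gap"])
c=eyes.capture("scene");cv2.imwrite("pics/s4.png",cv2.resize(c["frame"][230:400,220:420,::-1],None,fx=4,fy=4,interpolation=2)[:600])
c=eyes.capture("wrist");cv2.imwrite("pics/w4.png",c["frame"][:,:,::-1])
E
```

```text
5.15 [ 0.63  0.52 -0.77  2.08  0.54  0.74 -0.69] [477.26 -24.34  70.56] [  1.34   1.53 -10.05] 30.366560215040554
```

View pics/s4.png

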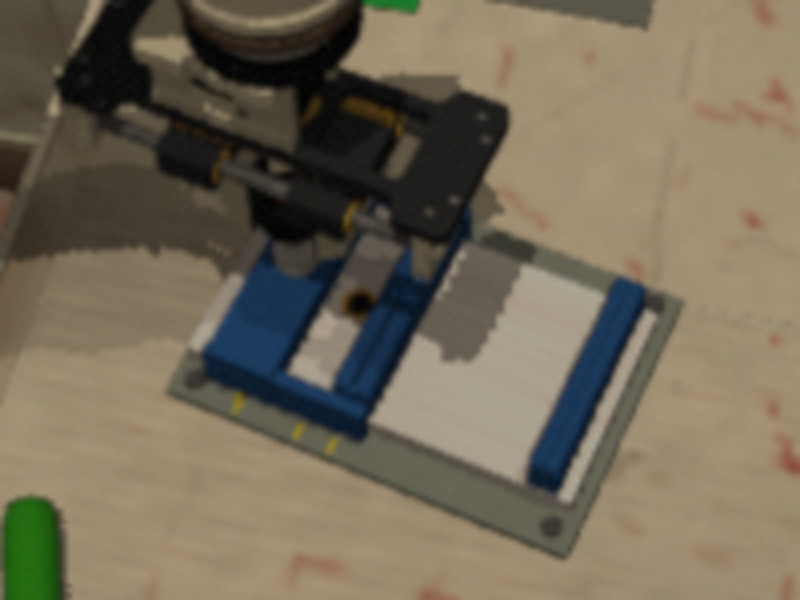

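View pics/w4.png

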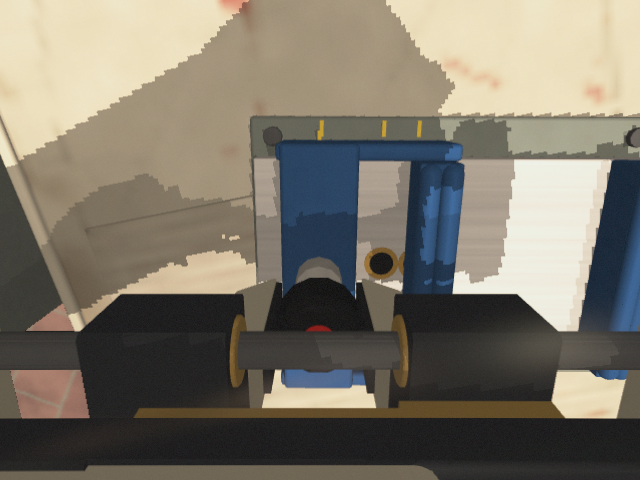

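jog_arm --targets '[[[0, 0, 3, 0, 0, 0, 0.1], [0, 0, 7, 0, 0, 0, 0.1], [0, 0, 10, 0, 0, 0, 0.1], [0, 0, 10, 0, 0, 0, 0.1], [0, 0, 10, 0, 0, 0, 0.1], [0, 0, 7, 0, 0, 0, 0.1], [0, 0, 2, 0, 0, 0, 0.1], [0, 0, 0, 0, 0, 0, 0.1]]]'

```text
clock: 5.92
tcp_pos: [527.7, -35.0, 70.8]
tcp_rot: [-1.103, 1.358, -1.36]
force: [1.6, -0.4, -11.5]
finger_gap: 30.9
```

```bash
python3 - <<'E'
from h import *
from cell import status,eyes
np.set_printoptions(suppress=True,precision=2)
s=status.read_state();print(s["clock"],s["q"],s["tcp_pos"],s["force"],s["finger_gap"])
a=np.radians(-11.75);d=s["tcp_pos"][:2]-np.array([549.7,-39.4]);print("stop frame",d@[np.cos(a),np.sin(a)],d@[-np.sin(a),np.cos(a)])
c=eyes.capture("wrist");cv2.imwrite("pics/w5.png",c["frame"][:,:,::-1])
E
```

```text
5.9167 [ 0.61  0.59 -0.75  1.96  0.56  0.8  -0.66] [527.69 -35.01  70.83] [  1.58  -0.38 -11.52] 30.862618024098232
stop frame -22.44426270154275 -0.1816021562396107
```

View pics/w5.png

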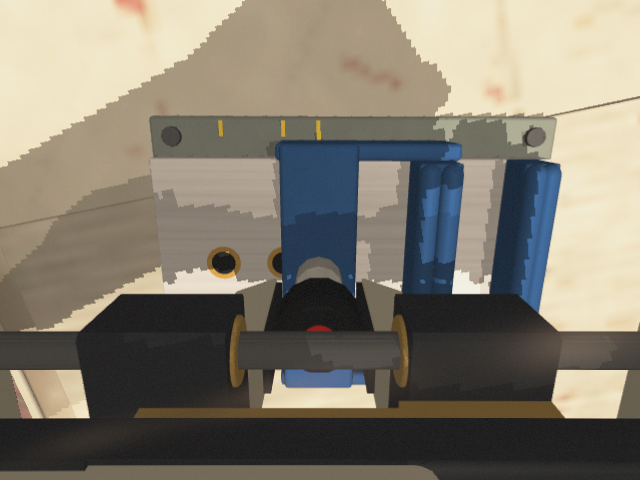

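jog_arm --targets '[[[0, 0, -0.7, 0, 0, 0, 0.1], [0, 4, 0, 0, 0, 0, 0.1], [0, 4, 0, 0, 0, 0, 0.1], [0, 4, 0, 0, 0, 0, 0.1], [0, 1, 0, 0, 0, 0, 0.1], [0, 0, 0, 0, 0, 0, 0.1]]]'

```text
clock: 6.47
tcp_pos: [525.8, -34.6, 57.9]
tcp_rot: [-1.104, 1.358, -1.36]
force: [2.6, -2.0, -8.4]
finger_gap: 30.7
```

jog_arm --targets '[[[0, 0, 0, 0, 0, 0, 0.6], [0, 0, 0, 0, 0, 0, 0.8], [0, 0, 0, 0, 0, 0, 0.9], [0, 0, 0, 0, 0, 0, 0.9], [0, 0, 0, 0, 0, 0, 0.9], [0, 0, 0, 0, 0, 0, 0.9], [0, 0, 0, 0, 0, 0, 0.9], [0, 0, 0, 0, 0, 0, 0.9]]]'

```text
clock: 7.13
tcp_pos: [525.1, -34.3, 57.8]
tcp_rot: [-1.105, 1.359, -1.359]
force: [-0.0, -0.1, -0.6]
finger_gap: 78.8
```

jog_arm --targets '[[[0, 0, 0, 0, 0, 0, 0.9], [0, -20, 0, 0, 0, 0, 0.9], [0, -35, 0, 0, 0, 0, 0.9], [0, -35, 0, 0, 0, 0, 0.9], [0, -35, 0, 0, 0, 0, 0.9], [0, -20, 0, 0, 0, 0, 0.9], [0, 0, 0, 0, 0, 0, 0.9], [0, 0, 0, 0, 0, 0, 0.9]]]'

```text
clock: 7.8
tcp_pos: [525.9, -34.6, 203.9]
tcp_rot: [-1.103, 1.357, -1.361]
force: [0.3, 0.1, -1.3]
finger_gap: 82.8
```

```bash
python3 - <<'E'
from h import *
from cell import status,eyes
import pickle
np.set_printoptions(suppress=True,precision=2)
s=status.read_state();print(s["clock"],s["q"],s["tcp_pos"],s["force"],s["finger_gap"])
c=eyes.capture("wrist");cv2.imwrite("pics/w6.png",c["frame"][:,:,::-1])
pickle.dump((s,{k:v for k,v in c.items() if k!="frame"}),open("w6.pkl","wb"))
cv2.imwrite("pics/w6z.png",cv2.resize(c["frame"][60:260,200:460,::-1],None,fx=3,fy=3,interpolation=2))
w=cam(c,tool(s)); v=np.array([549.7,-39.4,0,np.radians(-11.75)])
print("knob top home/up10",cr([0,0],(0,0),1),(proj(w,place(v,np.array([[-23.,0,88],[-23,0,98],[42,55,48],[42,-55,48]])))))
E
```

```text
7.8 [ 0.73  0.4  -0.89  1.87  0.36  1.03 -0.51] [525.94 -34.55 203.86] [ 0.27  0.1  -1.34] 82.80961767640855
knob top home/up10 [0. 0.] [[319.92 227.8 ]
 [320.   231.75]
 [407.06 142.35]
 [398.94 279.71]]
```

View pics/w6z.png

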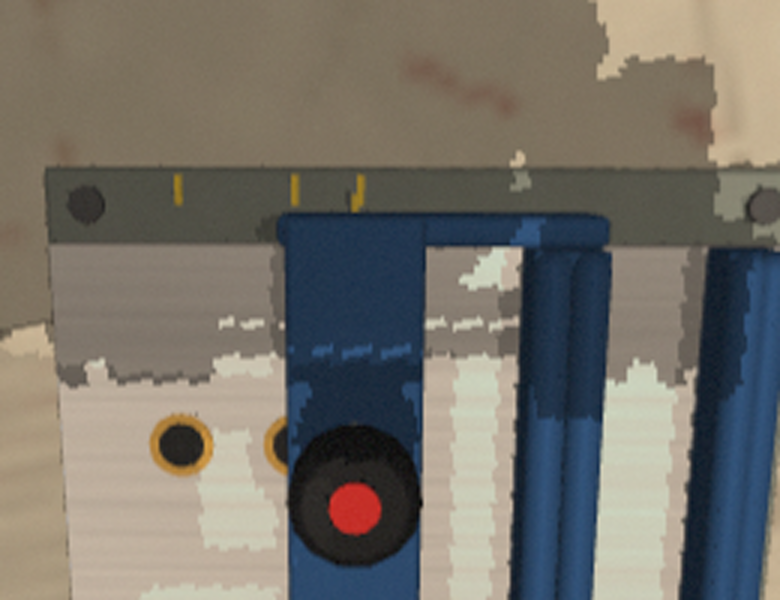

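```bash
python3 - <<'E'
from h import *
from cell import status,eyes
np.set_printoptions(suppress=True,precision=2)
s=status.read_state()
print(plan(s,[438.5,235,180],-1.2))
E
```

```text
(array([-246.33,   22.33, -139.72]), array([-267.82,   22.53,  -92.01]), array([ -0.01, -10.6 ,   0.04]))
```

jog_arm --targets '[[[0, 0, 0, 0, -5.3, 0, 0.9], [0, 0, 0, 0, -5.3, 0, 0.9], [-18, 2, -6, 0, 0, 0, 0.9], [-36, 3, -12, 0, 0, 0, 0.9], [-37, 3, -13, 0, 0, 0, 0.9], [-37, 3, -13, 0, 0, 0, 0.9], [-37, 3, -13, 0, 0, 0, 0.9], [-37, 3, -13, 0, 0, 0, 0.9]]]'

```text
clock: 8.52
tcp_pos: [457.3, 170.0, 184.0]
tcp_rot: [-1.202, 1.227, -1.224]
force: [0.6, 0.2, -0.4]
finger_gap: 82.8
```

jog_arm --targets '[[[-36, 3, -12, 0, 0, 0, 0.9], [-30, 2, -10, 0, 0, 0, 0.9], [0, 0, 0, 0, 0, 0, 0.9], [0, 0, 0, 0, 0, 0, 0.9], [0, 0, 0, 0, 0, 0, 0.9]]]'

```text
clock: 8.93
tcp_pos: [437.9, 234.7, 179.4]
tcp_rot: [-1.202, 1.225, -1.224]
force: [-0.1, 0.1, 0.2]
finger_gap: 82.9
```

```bash
python3 - <<'E'
from h import *
from cell import status,eyes
import pickle
np.set_printoptions(suppress=True,precision=2)
s=status.read_state();print(s["clock"],s["q"],s["tcp_pos"],s["force"],s["finger_gap"])
print(plan(s,[438.5,235,180],-1.2))
c=eyes.capture("wrist");cv2.imwrite("pics/w7.png",c["frame"][:,:,::-1])
pickle.dump((s,{k:v for k,v in c.items() if k!="frame"}),open("w7.pkl","wb"))
c=eyes.capture("scene");cv2.imwrite("pics/s7.png",c["frame"][:,:,::-1])
cv2.imwrite("pics/s7z.png",cv2.resize(c["frame"][260:370,255:400,::-1],None,fx=5,fy=5,interpolation=2))
c=eyes.capture("top");cv2.imwrite("pics/t7.png",c["frame"][:,:,::-1])
cv2.imwrite("pics/t7z.png",cv2.resize(c["frame"][180:300,320:430,::-1],None,fx=5,fy=5,interpolation=2))
C=pickle.load(open("C.pkl","rb"))
v=np.array([549.7,-39.4,0,np.radians(-11.75)])
for n,o in(("scene",(255,260)),("top",(320,180))):
    u=proj(cam(C[n]),place(v,np.array([[-73.,0,88],[-23,0,88],[-23.,0,98]])))
    print(n,(u-np.array(o)+.5)*5-.5)
E
```

```text
8.9333 [ 0.26  0.42 -0.98  1.96  0.41  0.98 -0.94] [437.93 234.7  179.38] [-0.1   0.06  0.18] 82.9251871286063
(array([-0.31, -0.62,  0.57]), array([-0.31, -0.62,  0.57]), array([0.14, 0.06, 0.08]))
scene [[191.92 111.93]
 [313.33 159.21]
 [312.86 145.01]]
top [[254.83 423.42]
 [276.28 306.2 ]
 [278.78 301.85]]
```

View pics/w7.png

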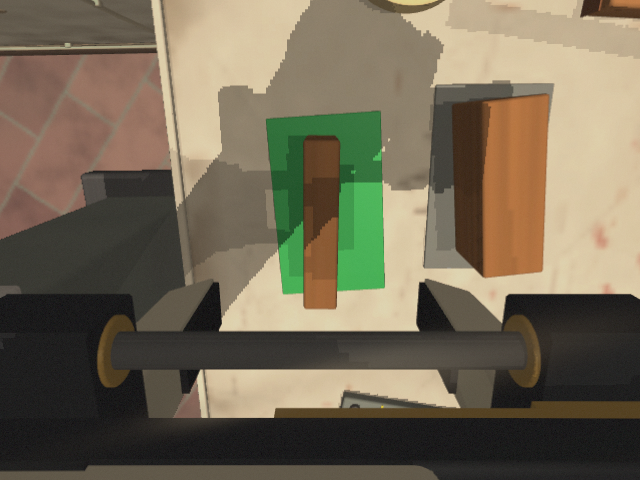

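View pics/s7z.png

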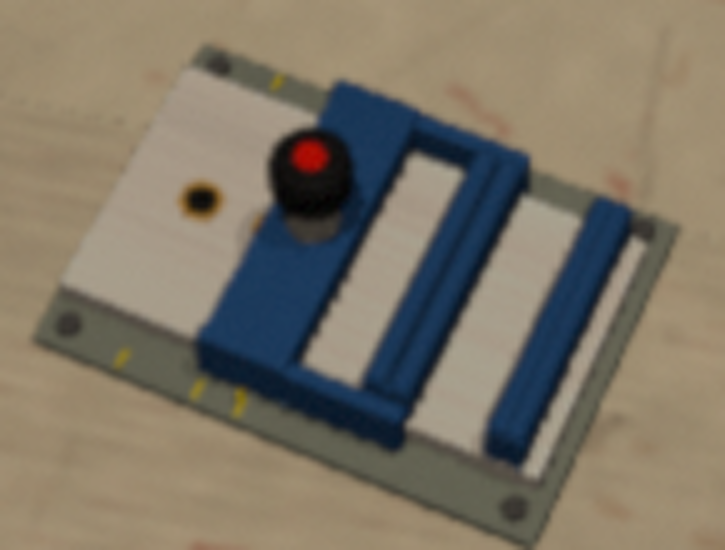

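View pics/t7z.png

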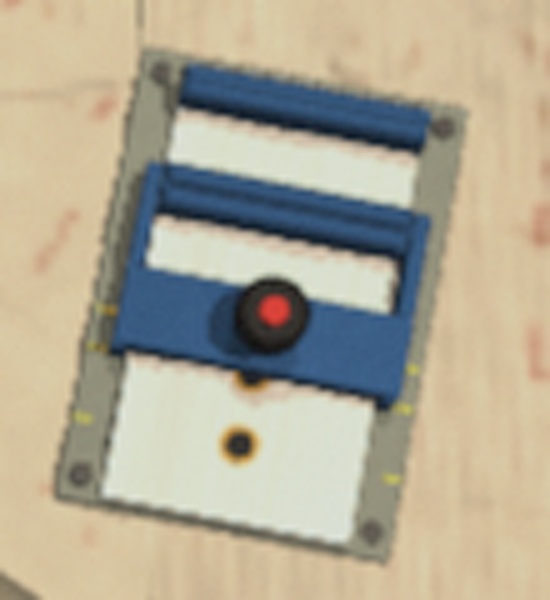

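```bash
python3 - <<'E'
from h import *
import pickle
np.set_printoptions(suppress=True,precision=2)
C=pickle.load(open("C.pkl","rb"))
def red(im):
    b,g,r=[im[:,:,i].astype(float) for i in range(3)]
    w=np.clip(r-np.maximum(b,g)-40,0,None); w[g>90]=0
    return w
def cent(f,box):
    im=cv2.imread(f)[box[1]:box[3],box[0]:box[2]];w=red(im);yy,xx=np.indices(w.shape)
    # dark knob + red: keep largest component
    n,l,st,_=cv2.connectedComponentsWithStats((w>20).astype(np.uint8));k=1+np.argmax(st[1:,4]);w=w*(cv2.dilate((l==k).astype(np.uint8),np.ones((3,3))))
    return np.array([(w*xx).sum()/w.sum()+box[0],(w*yy).sum()/w.sum()+box[1]]),st[k]
def jaw(): pass
obs=[]
for n,f0,f1,b0,b1 in(("top","pics/top0.png","pics/t7.png",(355,250,385,280),(360,230,390,255)),("scene","pics/scene0.png","pics/s7.png",(280,270,305,300),(305,278,330,305))):
    c0,s0=cent(f0,b0);c1,s1=cent(f1,b1);print(n,c0,c1,s0,s1);obs.append((cam(C[n]),c0,c1))
v=np.array([549.7,-39.4,0,np.radians(-11.75)])
def f(p): # common per-cam bias removed: absolute residual of parked used as bias
    out=[]
    for cm,c0,c1 in obs:
        b=c0-proj(cm,place(v,np.array([[-73,0,88.]])))[0]
        out.append(proj(cm,place(v,np.array([[p[0],p[1],p[2]]])))[0]+b-c1)
    return np.concatenate(out)
r=least_squares(f,[-23,0,88.]);print(r.x,r.fun)
E
```

```text
top [370.22 264.36] [374.48 241.54] [12 12  7  6 34] [12  9  6  6 32]
scene [292.98 281.56] [316.53 290.76] [10  9  7  6 38] [ 8 10  8  7 38]
[-24.38  -0.18  88.25] [ 0.01  0.01  0.01 -0.  ]
```

```bash
python3 - <<'E'
import cv2
t=cv2.imread("pics/w7.png")
cv2.imwrite("pics/w7z.png",cv2.resize(t[105:320,255:395],None,fx=2.8,fy=2.8,interpolation=cv2.INTER_CUBIC))
E
```

```text
(no output)
```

View pics/w7z.png

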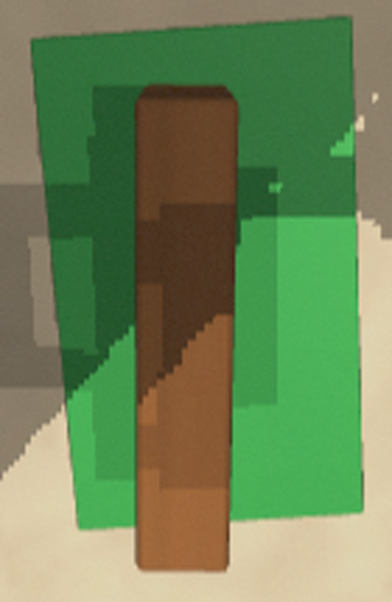

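```bash
python3 - <<'E'
from h import *
from cell import status
np.set_printoptions(suppress=True,precision=2)
print(plan(status.read_state(),[527.2,-34.7,150],-11.75))
E
```

```text
(array([266.28,  30.22,  94.4 ]), array([244.87,  30.06, 140.95]), array([ 0.05, 10.41,  0.06]))
```

```bash
python3 - <<'E'
from h import *
import pickle
np.set_printoptions(suppress=True,precision=2)
s,c=pickle.load(open("w7.pkl","rb")); w=cam(c,tool(s)); C=pickle.load(open("C.pkl","rb"))
B=np.array([[-12,60,64],[12,60,64],[12,-60,64],[-12,-60,64.]])
u=cr([(136,98),(238,98),(229,570),(137,570)],(255,105),2.8)
for fz in(None,3):
    v,r=fit([440,235,3,0],[(w,B,u)],fz);print(v[:3],np.degrees(v[3]),r.T)
M=np.array([[45,75,3],[45,-75,3],[-45,-75,3],[-45,75,3.]])
u=cr([(351,17),(363,512),(78,529),(32,39)],(255,105),2.8)
v,r=fit([440,235,3,0],[(w,M,u)],0);print("mat",v[:3],np.degrees(v[3]),r.T)
E
```

```text
[438.96 233.91  -0.42] -1.4420920136112867 [[-0.32  0.28  0.04  0.01]
 [-0.09  0.16  0.08 -0.16]]
[438.96 234.68   3.  ] -1.441407909735009 [[-0.56  0.53  0.22 -0.19]
 [-1.01 -0.76  1.26  1.01]]
mat [445.47 234.92   3.  ] 2.6446448410035415 [[ 0.69  0.25 -0.08 -0.85]
 [-0.58  0.86  0.75 -0.61]]
```

jog_arm --targets '[[[0, 0, 0, 0, 5.2, 0, 0.9], [0, 0, 0, 0, 5.2, 0, 0.9], [18, 0, 10, 0, 0, 0, 0.9], [35, 0, 20, 0, 0, 0, 0.9], [35, 0, 20, 0, 0, 0, 0.9], [35, 2, 20, 0, 0, 0, 0.9], [35, 5, 20, 0, 0, 0, 0.9], [35, 8, 20, 0, 0, 0, 0.9]]]'

```text
clock: 9.75
tcp_pos: [508.6, 20.7, 166.2]
tcp_rot: [-1.104, 1.357, -1.36]
force: [1.3, 0.5, -1.0]
finger_gap: 82.4
```

jog_arm --targets '[[[34, 8, 20, 0, 0, 0, 0.9], [18, 7, 11, 0, 0, 0, 0.9], [0, 0, 0, 0, 0, 0, 0.9], [0, 0, 0, 0, 0, 0, 0.9], [0, 0, 0, 0, 0, 0, 0.9]]]'

```text
clock: 10.17
tcp_pos: [527.2, -32.7, 150.7]
tcp_rot: [-1.106, 1.358, -1.357]
force: [-0.2, 0.2, 0.4]
finger_gap: 82.6
```

```bash
python3 - <<'E'
from h import *
from cell import status
np.set_printoptions(suppress=True,precision=2)
print(plan(status.read_state(),[527.2,-34.7,57.5],-11.75))
E
```

```text
(array([ 1.99, 93.23,  0.39]), array([ 1.92, 93.23,  0.35]), array([ 0.03,  0.1 , -0.04]))
```

Blank at (439.0, 234.6), yaw −1.4°. Now re-grip the knob to centre the carriage on the third hole.

jog_arm --targets '[[[2, 13, 0.3, 0, 0, 0, 0.9], [0, 30, 0, 0, 0, 0, 0.9], [0, 30, 0, 0, 0, 0, 0.7], [0, 20, 0, 0, 0, 0, 0.5], [0, 0, 0, 0, 0, 0, 0.5], [0, 0, 0, 0, 0, 0, 0.5], [0, 0, 0, 0, 0, 0, 0.5], [0, 0, 0, 0, 0, 0, 0.5]]]' --newtons 40

```text
clock: 10.83
tcp_pos: [528.8, -34.2, 59.2]
tcp_rot: [-1.105, 1.354, -1.357]
force: [0.2, 0.4, -0.2]
finger_gap: 48.5
```

```bash
python3 - <<'E'
from h import *
from cell import status
np.set_printoptions(suppress=True,precision=2)
s=status.read_state();print(s["clock"],s["tcp_pos"],s["force"],s["finger_gap"])
print(plan(s,[527.2,-34.7,57.5],-11.75))
E
```

```text
10.8333 [528.81 -34.16  59.24] [ 0.17  0.41 -0.17] 48.549054798733245
(array([ 0.85,  1.74, -1.48]), array([ 0.86,  1.74, -1.47]), array([-0.16,  0.22, -0.02]))
```

jog_arm --targets '[[[0.5, 1.2, -1.3, 0, 0, 0, 0.5], [0, 0, 0, 0, 0, 0, 0.5], [0, 0, 0, 0, 0, 0, 0.5]]]'

```text
clock: 11.08
tcp_pos: [526.5, -35.3, 57.2]
tcp_rot: [-1.106, 1.356, -1.358]
force: [-0.5, -0.4, 0.4]
finger_gap: 46.0
```

```bash
python3 - <<'E'
from h import *
from cell import status
np.set_printoptions(suppress=True,precision=2)
s=status.read_state();print(s["clock"],s["tcp_pos"],s["force"],s["finger_gap"])
print(plan(s,[527.2,-34.7,57.5],-11.75))
E
```

```text
11.0833 [526.51 -35.29  57.22] [-0.47 -0.38  0.36] 46.000710363046416
(array([-0.71, -0.28,  0.56]), array([-0.72, -0.28,  0.56]), array([-0.07,  0.16,  0.01]))
```

jog_arm --targets '[[[0, 0, 0.3, 0, 0, 0, 0.1], [0, 0, 0, 0, 0, 0, 0.1], [0, 0, 0, 0, 0, 0, 0.1], [0, 0, 0, 0, 0, 0, 0.1], [0, 0, 0, 0, 0, 0, 0.1], [0, 0, 0, 0, 0, 0, 0.1], [0, 0, 0, 0, 0, 0, 0.1], [0, 0, 0, 0, 0, 0, 0.1]]]'

```text
clock: 11.75
tcp_pos: [526.5, -35.2, 56.7]
tcp_rot: [-1.107, 1.356, -1.357]
force: [-1.2, -1.5, 3.5]
finger_gap: 30.7
```

jog_arm --targets '[[[0, 0, 0, 0, 0, 0, 0.1], [0, 0, 0, 0, 0, 0, 0.1]]]'

```text
clock: 11.92
tcp_pos: [526.5, -35.2, 56.7]
tcp_rot: [-1.107, 1.356, -1.357]
force: [-1.6, -0.9, 3.8]
finger_gap: 30.5
```

jog_arm --targets '[[[0, -4, 0, 0, 0, 0, 0.1], [0, -4, 0, 0, 0, 0, 0.1], [0, -3, 0, 0, 0, 0, 0.1], [0, -2, 0, 0, 0, 0, 0.1], [0, 0, 0, 0, 0, 0, 0.1], [0, 0, 0, 0, 0, 0, 0.1], [0, 0, 0, 0, 0, 0, 0.1]]]'

```text
clock: 12.5
tcp_pos: [525.9, -35.1, 69.2]
tcp_rot: [-1.107, 1.357, -1.356]
force: [0.6, -0.7, -10.6]
finger_gap: 30.8
```

```bash
python3 - <<'E'
from h import *
from cell import status
np.set_printoptions(suppress=True,precision=2)
s=status.read_state();print(s["clock"],s["tcp_pos"],s["force"],s["finger_gap"])
print(plan(s,[527.2,-34.7,57.5],-11.75))
E
```

```text
12.5 [525.91 -35.08  69.17] [  0.65  -0.69 -10.58] 30.832219297084375
(array([-0.63, 11.66,  1.2 ]), array([-0.63, 11.67,  1.18]), array([0.05, 0.17, 0.  ]))
```

jog_arm --targets '[[[0, 0, 1.3, 0, 0, 0, 0.1], [0, 0, 0, 0, 0, 0, 0.1], [0, 4, 0, 0, 0, 0, 0.1], [0, 4, 0, 0, 0, 0, 0.1], [0, 3, 0, 0, 0, 0, 0.1], [0, 2, 0, 0, 0, 0, 0.1], [0, 0, 0, 0, 0, 0, 0.1], [0, 0, 0, 0, 0, 0, 0.1]]]'

```text
clock: 13.17
tcp_pos: [528.5, -35.6, 56.8]
tcp_rot: [-1.106, 1.356, -1.357]
force: [0.7, -0.4, -5.8]
finger_gap: 31.1
```

```bash
python3 - <<'E'
from h import *
from cell import status
np.set_printoptions(suppress=True,precision=2)
s=status.read_state();print(s["clock"],s["tcp_pos"],s["force"],s["finger_gap"])
print(plan(s,[527.2,-34.7,57.5],-11.75))
E
```

```text
13.1667 [528.48 -35.58  56.76] [ 0.71 -0.42 -5.76] 31.111705558588664
(array([-0.61, -0.74, -1.43]), array([-0.61, -0.74, -1.43]), array([-0.08,  0.16,  0.  ]))
```

jog_arm --targets '[[[0, 0, 0, 0, 0, 0, 0.6], [0, 0, 0, 0, 0, 0, 0.8], [0, 0, 0, 0, 0, 0, 0.9], [0, 0, 0, 0, 0, 0, 0.9], [0, 0, 0, 0, 0, 0, 0.9], [0, 0, 0, 0, 0, 0, 0.9], [0, 0, 0, 0, 0, 0, 0.9], [0, 0, 0, 0, 0, 0, 0.9]]]'

```text
clock: 13.83
tcp_pos: [527.8, -35.3, 56.6]
tcp_rot: [-1.107, 1.356, -1.357]
force: [-1.3, 1.0, 0.2]
finger_gap: 79.2
```

jog_arm --targets '[[[0, 0, 0, 0, 0, 0, 0.9], [0, -20, 0, 0, 0, 0, 0.9], [0, -35, 0, 0, 0, 0, 0.9], [0, -35, 0, 0, 0, 0, 0.9], [0, -30, 0, 0, 0, 0, 0.9], [-25, -5, -9, 0, -5.2, 0, 0.9], [-35, 0, -12, 0, -5, 0, 0.9], [-35, 0, -12, 0, 0, 0, 0.9]]]'

```text
clock: 14.5
tcp_pos: [505.8, 62.4, 182.6]
tcp_rot: [-1.196, 1.224, -1.228]
force: [0.3, 0.8, -0.1]
finger_gap: 82.5
```

```bash
python3 - <<'E'
from h import *
from cell import status
np.set_printoptions(suppress=True,precision=2)
s=status.read_state();print(s["clock"],s["tcp_pos"],s["force"],s["finger_gap"])
print(plan(s,[439,234.6,110],-1.4))
E
```

```text
14.5 [505.82  62.44 182.55] [ 0.3   0.77 -0.07] 82.5320858021919
(array([-170.55,   72.38,  -71.  ]), array([-170.48,   72.55,  -71.  ]), array([-0.16,  0.07, -0.01]))
```

jog_arm --targets '[[[-35, 0, -14, 0, 0, 0, 0.9], [-35, 5, -14, 0, 0, 0, 0.9], [-35, 15, -14, 0, 0, 0, 0.9], [-33, 20, -14, 0, 0, 0, 0.9], [-20, 20, -10, 0, 0, 0, 0.9], [0, 10, 0, 0, 0, 0, 0.9], [0, 0, 0, 0, 0, 0, 0.9], [0, 0, 0, 0, 0, 0, 0.9]]]'

```text
clock: 15.17
tcp_pos: [442.4, 221.3, 111.2]
tcp_rot: [-1.199, 1.227, -1.227]
force: [0.8, -0.2, 0.1]
finger_gap: 82.7
```

```bash
cat > knob.py <<'E'
from h import *
import pickle
C=pickle.load(open("C.pkl","rb"))
def red(im):
    b,g,r=[im[:,:,i].astype(float) for i in range(3)]
    w=np.clip(r-np.maximum(b,g)-40,0,None); w[g>90]=0
    return w
def cent(im,box):
    im=im[box[1]:box[3],box[0]:box[2]];w=red(im);yy,xx=np.indices(w.shape)
    n,l,st,_=cv2.connectedComponentsWithStats((w>20).astype(np.uint8));k=1+np.argmax(st[1:,4]);w=w*(cv2.dilate((l==k).astype(np.uint8),np.ones((3,3))))
    return np.array([(w*xx).sum()/w.sum()+box[0],(w*yy).sum()/w.sum()+box[1]])
v=np.array([549.7,-39.4,0,np.radians(-11.75)])
def knob(ims):
    obs=[]
    for n,f0,b0,b1 in(("top","pics/top0.png",(355,250,385,280),(360,230,390,255)),("scene","pics/scene0.png",(280,270,305,300),(305,278,330,305))):
        obs.append((cam(C[n]),cent(cv2.imread(f0),b0),cent(ims[n],b1)))
    def f(p):
        out=[]
        for cm,c0,c1 in obs:
            b=c0-proj(cm,place(v,np.array([[-73,0,88.]])))[0]
            out.append(proj(cm,place(v,np.array([p])))[0]+b-c1)
        return np.concatenate(out)
    r=least_squares(f,[-23,0,88.]);return r.x,r.fun
E
python3 - <<'E'
from knob import *
from cell import status,eyes
np.set_printoptions(suppress=True,precision=2)
s=status.read_state();print(s["clock"],s["tcp_pos"],s["force"],s["finger_gap"])
print(plan(s,[439,234.6,36],-1.4))
ims={n:eyes.capture(n)["frame"][:,:,::-1].copy() for n in("top","scene")}
print(knob(ims))
c=eyes.capture("wrist");cv2.imwrite("pics/w8.png",c["frame"][:,:,::-1])
cv2.imwrite("pics/s8.png",ims["scene"]);cv2.imwrite("pics/s8z.png",cv2.resize(ims["scene"][260:370,255:400],None,fx=5,fy=5,interpolation=2))
w=cam(c,tool(s));b=np.array([439,234.6,3,np.radians(-1.4)])
B=np.array([[-12,60,64],[12,60,64],[12,-60,64],[-12,-60,64.]]);print(proj(w,place(b,B)))
E
```

```text
15.1667 [442.42 221.25 111.19] [ 0.82 -0.21  0.13] 82.69172041335892
(array([-13.33,  75.18,  -3.65]), array([-13.26,  75.19,  -3.75]), array([0.07, 0.03, 0.05]))
(array([-21.78,  -0.03,  87.6 ]), array([ 0.,  0.,  0., -0.]))
[[285.75 118.06]
 [336.62 118.16]
 [333.57 343.57]
 [290.2  343.45]]
```

View pics/w8.png

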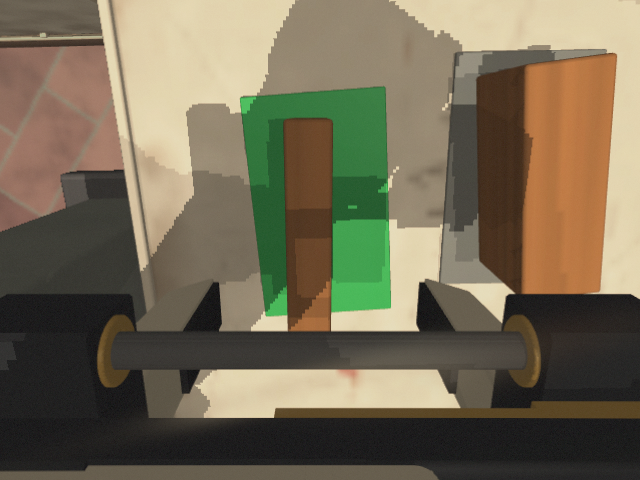

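View pics/s8z.png

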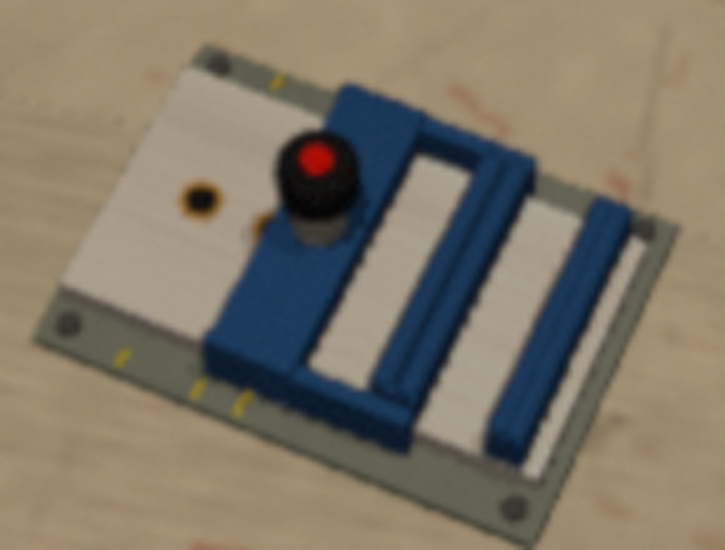

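jog_arm --targets '[[[-13, 10, -3.5, 0, 0, 0, 0.9], [0, 25, 0, 0, 0, 0, 0.9], [0, 25, 0, 0, 0, 0, 0.9], [0, 14, 0, 0, 0, 0, 0.9], [0, 0, 0, 0, 0, 0, 0.9], [0, 0, 0, 0, 0, 0, 0.9], [0, 0, 0, 0, 0, 0, 0.9]]]'

```text
clock: 15.9
tcp_pos: [440.7, 235.0, 38.8]
tcp_rot: [-1.195, 1.227, -1.228]
force: [0.5, -1.3, 0.1]
finger_gap: 82.9
```

```bash
python3 - <<'E'
from h import *
from cell import status,eyes
np.set_printoptions(suppress=True,precision=2)
s=status.read_state();print(s["clock"],s["tcp_pos"],s["force"],s["finger_gap"])
print(plan(s,[438.7,234.6,36],-1.4))
c=eyes.capture("wrist");cv2.imwrite("pics/w9.png",c["frame"][:,:,::-1])
w=cam(c,tool(s));b=np.array([438.7,234.6,3,np.radians(-1.4)])
B=np.array([[-12,60,64],[12,60,64],[12,-60,64],[-12,-60,64.]]);print(proj(w,place(b,B)))
E
```

```text
15.9 [440.66 235.04  38.78] [ 0.49 -1.27  0.05] 82.9341741194933
(array([ 0.49,  2.77, -1.95]), array([ 0.49,  2.78, -1.95]), array([-0.1 , -0.05, -0.05]))
[[274.25 165.47]
 [350.96 165.48]
 [344.27 472.77]
 [283.24 472.81]]
```

View pics/w9.png

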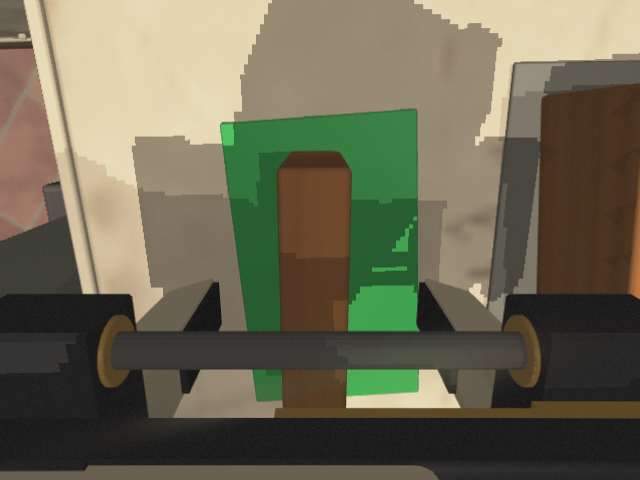

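jog_arm --targets '[[[0, 2, -1.5, 0, 0, 0, 0.5], [0, 0, 0, 0, 0, 0, 0.3], [0, 0, 0, 0, 0, 0, 0.1], [0, 0, 0, 0, 0, 0, 0.1], [0, 0, 0, 0, 0, 0, 0.1], [0, 0, 0, 0, 0, 0, 0.1], [0, 0, 0, 0, 0, 0, 0.1], [0, 0, 0, 0, 0, 0, 0.1]]]' --newtons 25

```text
clock: 16.62
tcp_pos: [437.8, 235.0, 35.5]
tcp_rot: [-1.198, 1.227, -1.227]
force: [0.3, 0.5, -0.2]
finger_gap: 33.4
```

jog_arm --targets '[[[0, 0, 0, 0, 0, 0, 0.1], [0, 0, 0, 0, 0, 0, 0.1], [0, 0, 0, 0, 0, 0, 0.1], [0, 0, 0, 0, 0, 0, 0.1], [0, 0, 0, 0, 0, 0, 0.1]]]'

```text
clock: 17.03
tcp_pos: [437.8, 235.0, 35.5]
tcp_rot: [-1.198, 1.227, -1.227]
force: [-0.7, 0.8, -0.8]
finger_gap: 24.0
```

jog_arm --targets '[[[0, -5, 0, 0, 0, 0, 0.1], [0, -15, 0, 0, 0, 0, 0.1], [0, -30, 0, 0, 0, 0, 0.1], [0, -35, 0, 0, 0, 0, 0.1], [0, -25, 0, 0, 0, 0, 0.1], [0, -10, 0, 0, 0, 0, 0.1], [0, 0, 0, 0, 0, 0, 0.1], [0, 0, 0, 0, 0, 0, 0.1]]]'

```text
clock: 17.7
tcp_pos: [437.9, 234.4, 155.2]
tcp_rot: [-1.197, 1.227, -1.228]
force: [0.3, -0.0, -1.6]
finger_gap: 23.5
```

```bash
python3 - <<'E'
from h import *
from cell import status,eyes
np.set_printoptions(suppress=True,precision=2)
s=status.read_state();print(s["clock"],s["tcp_pos"],s["force"],s["finger_gap"])
v=np.array([549.7,-39.4,0,np.radians(-11.75)]);g=place(v,np.array([[56.8,0,155.]]))[0];print(g)
print(plan(s,g,-11.75))
c=eyes.capture("wrist");cv2.imwrite("pics/w10.png",c["frame"][:,:,::-1])
E
```

```text
17.7 [437.94 234.36 155.23] [ 0.33 -0.02 -1.64] 23.45862032736371
[605.31 -50.97 155.  ]
(array([281.09,   0.54, 174.39]), array([245.26,   0.23, 221.97]), array([-0.04, 10.33,  0.04]))
```

View pics/w10.png

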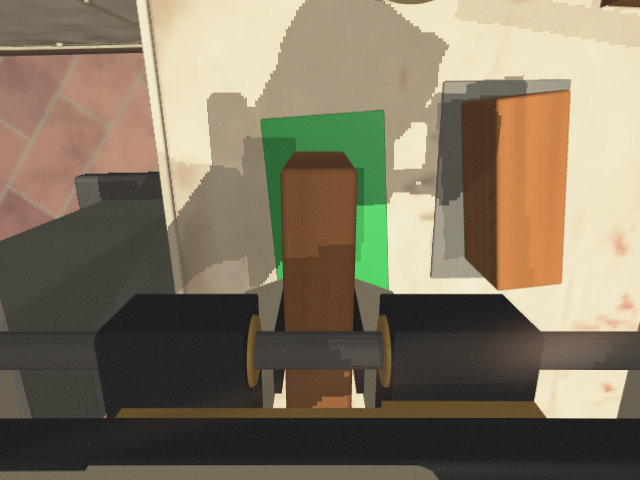

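jog_arm --targets '[[[0, 0, 0, 0, 5.2, 0, 0.1], [0, 0, 0, 0, 5.1, 0, 0.1], [12, 0, 11, 0, 0, 0, 0.1], [24, 0, 22, 0, 0, 0, 0.1], [25, 0, 23, 0, 0, 0, 0.1], [25, 0, 23, 0, 0, 0, 0.1], [25, 0, 23, 0, 0, 0, 0.1], [25, 0, 23, 0, 0, 0, 0.1]]]'

```text
clock: 18.42
tcp_pos: [531.9, 74.7, 153.3]
tcp_rot: [-1.109, 1.36, -1.356]
force: [0.5, 1.0, -0.9]
finger_gap: 23.7
```

jog_arm --targets '[[[25, 0, 23, 0, 0, 0, 0.1], [25, 0, 23, 0, 0, 0, 0.1], [24, 0, 21, 0, 0, 0, 0.1], [22, 0, 19, 0, 0, 0, 0.1], [13, 0, 11, 0, 0, 0, 0.1], [0, 0, 0, 0, 0, 0, 0.1], [0, 0, 0, 0, 0, 0, 0.1], [0, 0, 0, 0, 0, 0, 0.1]]]'

```text
clock: 19.08
tcp_pos: [604.2, -48.5, 153.7]
tcp_rot: [-1.108, 1.36, -1.354]
force: [0.2, 0.6, -1.4]
finger_gap: 23.9
```

```bash
python3 - <<'E'
from h import *
from cell import status,eyes
import pickle
np.set_printoptions(suppress=True,precision=2)
s=status.read_state();print(s["clock"],s["q"],s["tcp_pos"],s["force"],s["finger_gap"])
v=np.array([549.7,-39.4,0,np.radians(-11.75)]);g=place(v,np.array([[56.8,0,110.]]))[0];print(g)
print(plan(s,g,-11.75))
c=eyes.capture("wrist");cv2.imwrite("pics/w11.png",c["frame"][:,:,::-1])
pickle.dump((s,{k:v for k,v in c.items() if k!="frame"}),open("w11.pkl","wb"))
w=cam(c,tool(s));print(proj(w,place(v,np.array([[70,55,22],[100,75,10],[-110,75,10],[70,55,48],[43,55,48],[43,55,22.]]))))
E
```

```text
19.0833 [ 0.61  0.6  -0.79  1.72  0.48  1.03 -0.55] [604.18 -48.47 153.73] [ 0.25  0.63 -1.4 ] 23.86544375638298
[605.31 -50.97 110.  ]
(array([ 2.25, 43.72,  1.76]), array([ 2.21, 43.73,  1.61]), array([ 0.2 ,  0.15, -0.04]))
[[341.03 148.35]
 [383.39 118.24]
 [ 85.22 116.88]
 [343.   151.52]
 [300.11 151.34]
 [301.9  148.19]]
```

View pics/w11.png

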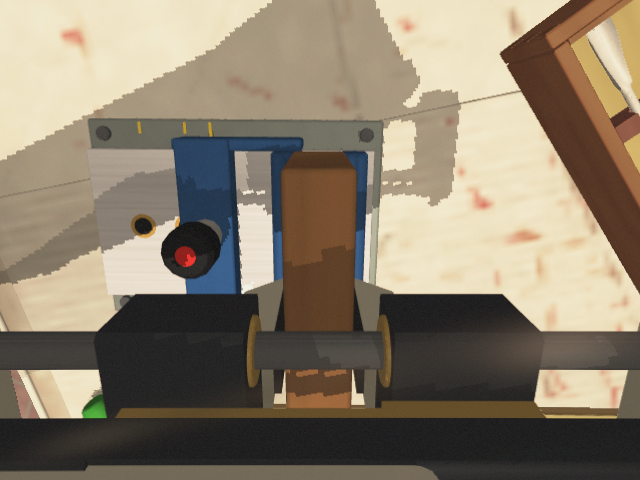

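jog_arm --targets '[[[2.2, 10, 1.6, 0, 0, 0, 0.1], [0, 20, 0, 0, 0, 0, 0.1], [0, 14, 0, 0, 0, 0, 0.1], [0, 0, 0, 0, 0, 0, 0.1], [0, 0, 0, 0, 0, 0, 0.1], [0, 0, 0, 0, 0, 0, 0.1]]]'

```text
clock: 19.63
tcp_pos: [607.0, -51.7, 111.8]
tcp_rot: [-1.106, 1.357, -1.357]
force: [0.6, 1.5, -1.0]
finger_gap: 24.2
```

```bash
python3 - <<'E'
from h import *
from cell import status,eyes
import pickle
np.set_printoptions(suppress=True,precision=2)
s=status.read_state();print(s["clock"],s["tcp_pos"],s["force"],s["finger_gap"])
v=np.array([549.7,-39.4,0,np.radians(-11.75)]);g=place(v,np.array([[56.8,0,110.]]))[0];print(g)
print(plan(s,g,-11.75))
c=eyes.capture("wrist");cv2.imwrite("pics/w12.png",c["frame"][:,:,::-1])
cv2.imwrite("pics/w12z.png",cv2.resize(c["frame"][90:300,200:460,::-1],None,fx=2.8,fy=2.8,interpolation=2))
w=cam(c,tool(s));print(proj(w,place(v,np.array([[70,55,48],[86,55,48],[43.2,55,48],[44.8,60,77],[68.8,60,77],[44.8,60,141],[68.8,60,141]]))))
c=eyes.capture("scene");cv2.imwrite("pics/s12z.png",cv2.resize(c["frame"][230:370,255:415,::-1],None,fx=4,fy=4,interpolation=2))
E
```

```text
19.6333 [606.99 -51.69 111.81] [ 0.62  1.47 -1.  ] 24.188350157571197
[605.31 -50.97 110.  ]
(array([-0.37,  1.81, -1.79]), array([-0.36,  1.81, -1.79]), array([-0.01,  0.12, -0.02]))
[[340.33 153.16]
 [370.52 153.25]
 [289.76 152.99]
 [288.77 147.48]
 [341.06 147.65]
 [274.25 162.97]
 [351.68 163.23]]
```

View pics/w12z.png

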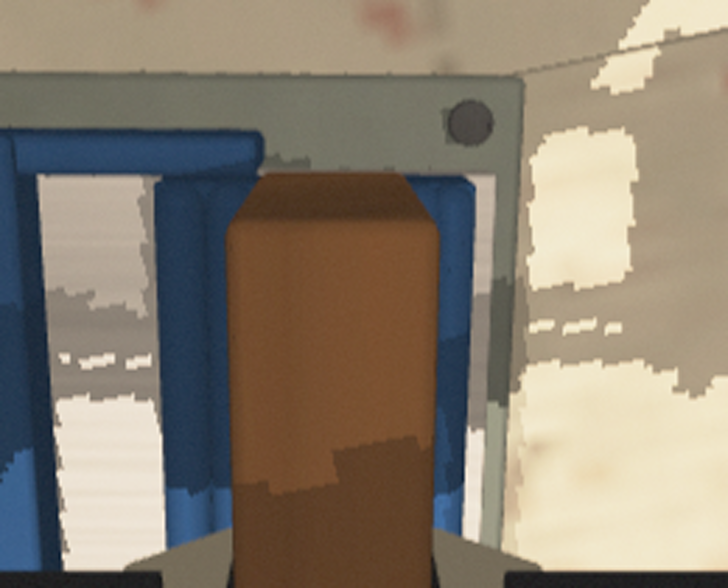

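View pics/s12z.png

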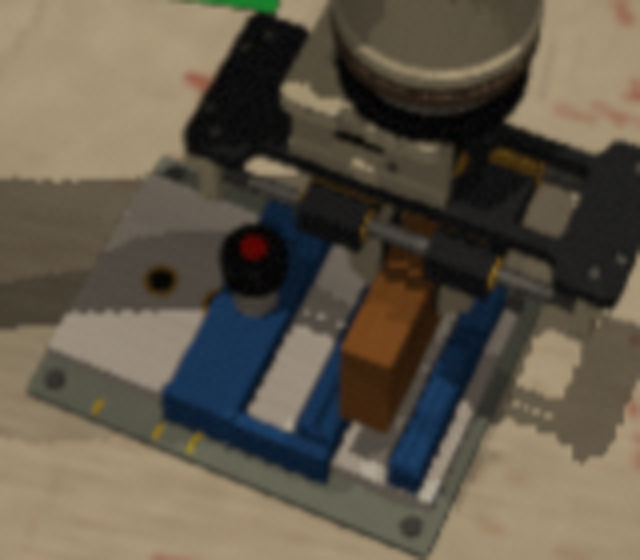

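jog_arm --targets '[[[0, 7, -1, 0, 0, 0, 0.1], [0, 10, -1, 0, 0, 0, 0.1], [0, 8, 0, 0, 0, 0, 0.1], [0, 0, 0, 0, 0, 0, 0.1], [0, 0, 0, 0, 0, 0, 0.1], [0, 0, 0, 0, 0, 0, 0.1]]]'

```text
clock: 20.23
tcp_pos: [604.8, -51.8, 86.4]
tcp_rot: [-1.106, 1.358, -1.357]
force: [-0.1, 0.9, -0.1]
finger_gap: 23.9
```

```bash
python3 - <<'E'
from h import *
from cell import status,eyes
np.set_printoptions(suppress=True,precision=2)
s=status.read_state();print(s["clock"],s["tcp_pos"],s["force"],s["finger_gap"])
v=np.array([549.7,-39.4,0,np.radians(-11.75)]);g=place(v,np.array([[56.6,0,84.5]]))[0];print(g)
print(plan(s,g,-11.75))
c=eyes.capture("wrist");cv2.imwrite("pics/w13.png",c["frame"][:,:,::-1])
cv2.imwrite("pics/w13z.png",cv2.resize(c["frame"][90:300,200:460,::-1],None,fx=2.8,fy=2.8,interpolation=2))
w=cam(c,tool(s));u=proj(w,place(v,np.array([[70,55,48],[86,55,48],[43.2,55,48],[44.6,60,52],[68.6,60,52],[44.6,60,116],[68.6,60,116]])));print((u-[200,90])*2.8)
E
```

```text
20.2333 [604.82 -51.77  86.38] [-0.08  0.87 -0.14] 23.854158727212255
[605.11 -50.93  84.5 ]
(array([-0.88,  1.88,  0.12]), array([-0.88,  1.88,  0.11]), array([ 0.01,  0.08, -0.01]))
[[412.92 186.99]
 [508.19 187.23]
 [253.39 186.55]
 [259.82 157.93]
 [406.65 158.33]
 [224.18 200.16]
 [441.94 200.76]]
```

View pics/w13z.png

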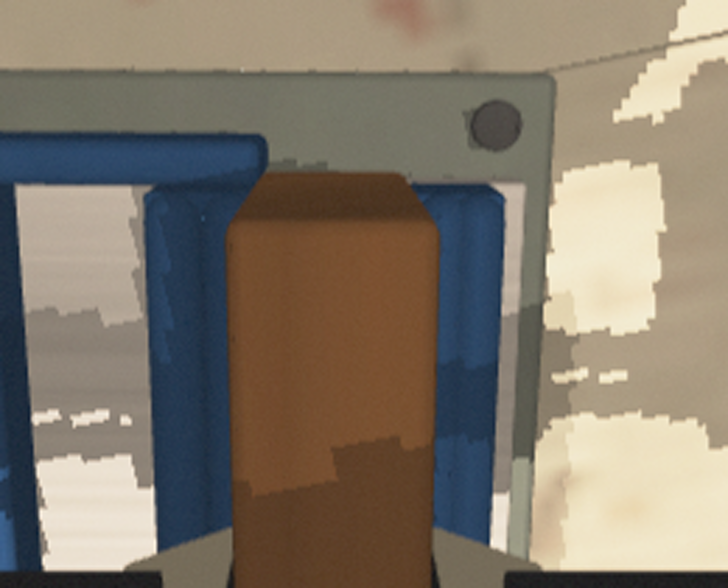

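jog_arm --targets '[[[-1.5, 4, 0, 0, 0, 0, 0.1], [-1, 4, 0, 0, 0, 0, 0.1], [0, 4, 0, 0, 0, 0, 0.1], [0, 4, 0, 0, 0, 0, 0.1], [0, 4, 0, 0, 0, 0, 0.1], [0, 0, 0, 0, 0, 0, 0.1]]]'

```text
clock: 20.78
tcp_pos: [604.7, -49.6, 65.4]
tcp_rot: [-1.107, 1.359, -1.357]
force: [-0.0, -0.7, -1.4]
finger_gap: 23.9
```

jog_arm --targets '[[[0, 3, 0, 0, 0, 0, 0.1], [0, 3, 0, 0, 0, 0, 0.1], [0, 2.5, 0, 0, 0, 0, 0.1], [0, 0, 0, 0, 0, 0, 0.1]]]'

```text
clock: 21.12
tcp_pos: [604.9, -49.6, 57.4]
tcp_rot: [-1.106, 1.358, -1.358]
force: [-0.1, 0.5, -1.3]
finger_gap: 23.9
```

jog_arm --targets '[[[0, 1.5, 0, 0, 0, 0, 0.1], [0, 1, 0, 0, 0, 0, 0.1], [0, 0, 0, 0, 0, 0, 0.1]]]'

```text
clock: 21.37
tcp_pos: [605.3, -49.5, 55.4]
tcp_rot: [-1.106, 1.358, -1.358]
force: [0.1, 0.6, -0.8]
finger_gap: 23.8
```

jog_arm --targets '[[[0, 1, 0, 0, 0, 0, 0.1], [0, 0.5, 0, 0, 0, 0, 0.1], [0, 0, 0, 0, 0, 0, 0.1]]]'

```text
clock: 21.62
tcp_pos: [605.6, -49.5, 54.5]
tcp_rot: [-1.106, 1.357, -1.358]
force: [-0.6, -0.5, 2.9]
finger_gap: 23.8
```

jog_arm --targets '[[[0, 0.4, 0, 0, 0, 0, 0.1], [0, 0, 0, 0, 0, 0, 0.1]]]'

```text
clock: 21.78
tcp_pos: [605.6, -49.5, 54.5]
tcp_rot: [-1.106, 1.357, -1.358]
force: [-2.7, -0.4, 7.0]
finger_gap: 24.0
```

jog_arm --targets '[[[0, 0, 0, 0, 0, 0, 0.3], [0, 0, 0, 0, 0, 0, 0.45], [0, 0, 0, 0, 0, 0, 0.55], [0, 0, 0, 0, 0, 0, 0.55], [0, 0, 0, 0, 0, 0, 0.55], [0, 0, 0, 0, 0, 0, 0.55]]]'

```text
clock: 22.28
tcp_pos: [605.3, -49.5, 53.5]
tcp_rot: [-1.106, 1.358, -1.358]
force: [-0.2, 0.1, 0.0]
finger_gap: 50.0
```

jog_arm --targets '[[[0, -5, 0, 0, 0, 0, 0.55], [0, -15, 0, 0, 0, 0, 0.55], [0, -30, 0, 0, 0, 0, 0.55], [0, -35, 0, 0, 0, 0, 0.55], [0, -30, 0, 0, 0, 0, 0.55], [0, -15, 0, 0, 0, 0, 0.55], [0, 0, 0, 0, 0, 0, 0.55], [0, 0, 0, 0, 0, 0, 0.55]]]'

```text
clock: 22.95
tcp_pos: [606.2, -49.5, 185.7]
tcp_rot: [-1.104, 1.355, -1.36]
force: [-0.3, 0.3, -0.6]
finger_gap: 50.4
```

```bash
python3 - <<'E'
from h import *
from cell import status,eyes
import pickle
np.set_printoptions(suppress=True,precision=2)
s=status.read_state();print(s["clock"],s["q"],s["tcp_pos"],s["force"],s["finger_gap"])
c=eyes.capture("wrist");cv2.imwrite("pics/w14.png",c["frame"][:,:,::-1])
w=cam(c,tool(s));v=np.array([549.7,-39.4,0,np.radians(-11.75)])
print(proj(w,place(v,np.array([[44.6,60,86],[68.6,60,86],[70,55,48],[86,55,48]]))))
E
```

```text
22.95 [ 0.63  0.56 -0.81  1.69  0.46  1.08 -0.53] [606.23 -49.52 185.75] [-0.35  0.26 -0.57] 50.3822485585483
[[297.29 142.73]
 [336.54 142.82]
 [336.04 146.6 ]
 [358.78 146.64]]
```

View pics/w14.png

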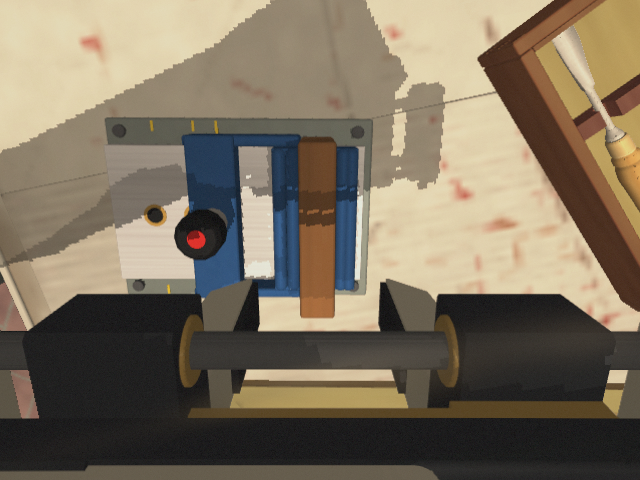

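jog_arm --targets '[[[-15, -10, -5, 0, 0, 0, 0.55], [-35, 0, -15, 0, 0, 0, 0.55], [-35, 0, -15, 0, 0, 0, 0.55], [-35, 0, -15, 0, 0, 0, 0.55], [-35, 0, -15, 0, 0, 0, 0.55], [-35, 0, -15, 0, 0, 0, 0.55], [-20, 0, -15, 0, 0, 0, 0.55], [0, 0, 0, 0, 0, 0, 0.55]]]'

```text
clock: 23.67
tcp_pos: [549.9, 184.8, 193.9]
tcp_rot: [-1.111, 1.354, -1.345]
force: [-0.2, 0.6, 0.8]
finger_gap: 50.5
```

```bash
python3 - <<'E'
from knob import *
from cell import status,eyes
np.set_printoptions(suppress=True,precision=2)
s=status.read_state();print(s["clock"],s["tcp_pos"],s["force"])
ims={n:eyes.capture(n)["frame"][:,:,::-1].copy() for n in("top","scene")}
print(knob(ims))
cv2.imwrite("pics/s15.png",ims["scene"]);cv2.imwrite("pics/s15z.png",cv2.resize(ims["scene"][260:370,255:400],None,fx=5,fy=5,interpolation=2))
cv2.imwrite("pics/t15z.png",cv2.resize(ims["top"][180:300,320:430],None,fx=5,fy=5,interpolation=2));cv2.imwrite("pics/t15.png",ims["top"])
P=place(v,np.array([[45,60,86],[69,60,86],[69,-60,86],[45,-60,86],[45,-60,22],[69,-60,22]]))
print((proj(cam(C["scene"]),P)-[255,260]+.5)*5-.5);print((proj(cam(C["top"]),P)-[320,180]+.5)*5-.5)
E
```

```text
23.6667 [549.92 184.76 193.9 ] [-0.24  0.62  0.77]Traceback (most recent call last):
  File "<stdin>", line 6, in <module>
  File "knob.py", line 16, in knob
    obs.append((cam(C[n]),cent(cv2.imread(f0),b0),cent(ims[n],b1)))
                                                  ~~~~^^^^^^^^^^^
  File "knob.py", line 10, in cent
    n,l,st,_=cv2.connectedComponentsWithStats((w>20).astype(np.uint8));k=1+np.argmax(st[1:,4]);w=w*(cv2.dilate((l==k).astype(np.uint8),np.ones((3,3))))
                                                                           ~~~~~~~~~^^^^^^^^^^
    return _wrapfunc(a, 'argmax', axis=axis, out=out, **kwds)
    return bound(*args, **kwds)
ValueError: attempt to get argmax of an empty sequence
```

jog_arm --targets '[[[-15, 0, -30, 0, 0, 0, 0.55], [-20, 0, -35, 0, 0, 0, 0.55], [-20, 0, -30, 0, 0, 0, 0.55], [0, 0, -15, 0, 0, 0, 0.55], [0, 0, 0, 0, 0, 0, 0.55], [0, 0, 0, 0, 0, 0, 0.55]]]'

```text
clock: 24.27
tcp_pos: [458.3, 250.5, 193.4]
tcp_rot: [-1.107, 1.357, -1.359]
force: [1.2, -1.1, -0.6]
finger_gap: 50.4
```

```bash
python3 - <<'E'
from knob import *
from cell import status,eyes
np.set_printoptions(suppress=True,precision=2)
s=status.read_state();print(s["clock"],s["tcp_pos"],s["force"])
ims={n:eyes.capture(n)["frame"][:,:,::-1].copy() for n in("top","scene")}
cv2.imwrite("pics/s15.png",ims["scene"]);cv2.imwrite("pics/s15z.png",cv2.resize(ims["scene"][260:370,255:400],None,fx=5,fy=5,interpolation=2))
cv2.imwrite("pics/t15z.png",cv2.resize(ims["top"][180:300,320:430],None,fx=5,fy=5,interpolation=2));cv2.imwrite("pics/t15.png",ims["top"])
P=place(v,np.array([[45,60,86],[69,60,86],[69,-60,86],[45,-60,86],[45,-60,22],[69,-60,22]]))
print((proj(cam(C["scene"]),P)-[255,260]+.5)*5-.5);print((proj(cam(C["top"]),P)-[320,180]+.5)*5-.5)
print(knob(ims))
E
```

```text
24.2667 [458.26 250.46 193.45] [ 1.16 -1.07 -0.61]
[[545.47 100.85]
 [604.99 123.19]
 [478.53 387.54]
 [416.11 362.43]
 [414.23 442.32]
 [473.64 466.63]]
[[163.91 123.82]
 [174.33  69.61]
 [454.48 123.23]
 [445.07 177.79]
 [421.05 210.63]
 [430.04 158.92]]
(array([-21.78,  -0.04,  87.64]), array([ 0.,  0.,  0., -0.]))
```

View pics/s15z.png

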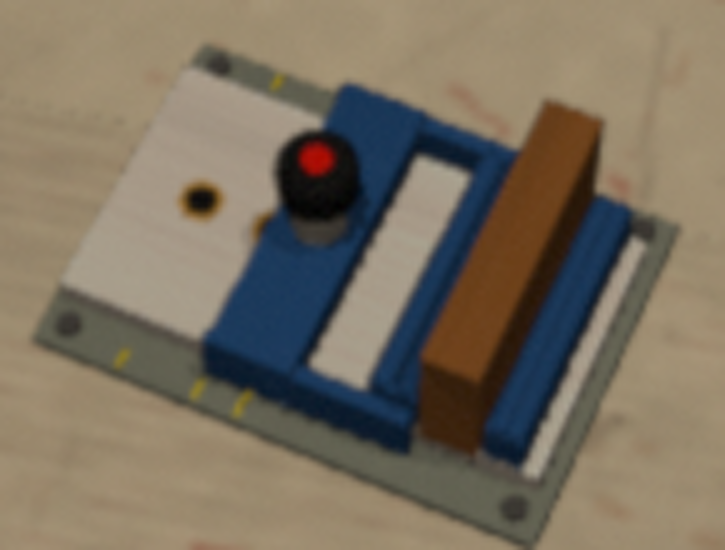

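View pics/t15z.png

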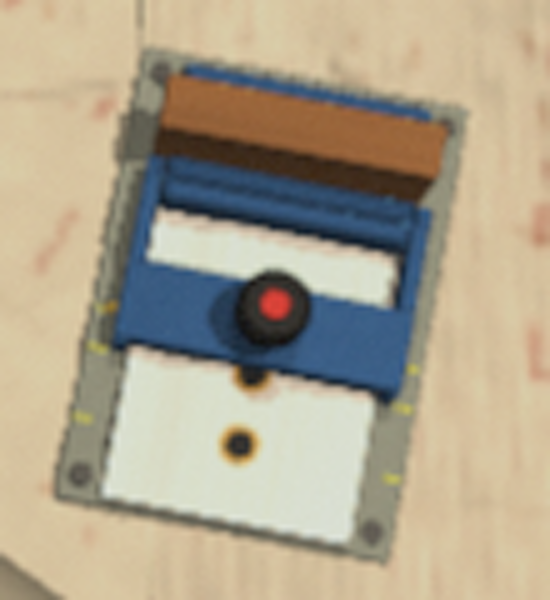

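View pics/s15.png

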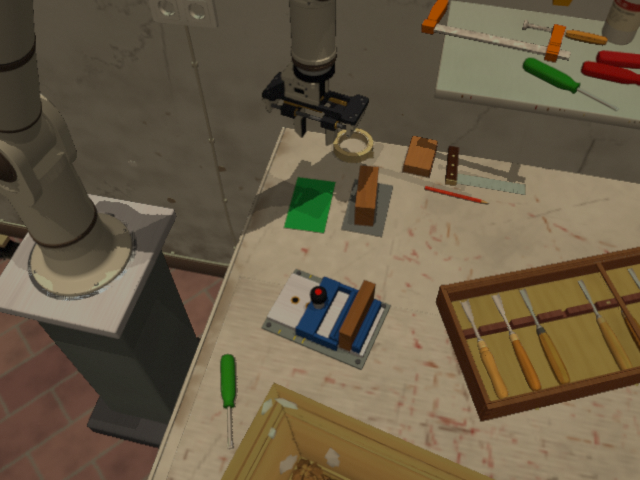

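```bash
python3 -c "
from cell import ticket
print(ticket.finish_job())"
```

```text
the job is handed in; nothing more can be done
None
```

The stop is set to the third hole and the thin (24 mm) blank from the green mat stands in the gap. I handed the job in at about 24.4 s of the 50 s, with the arm clear of everything.

- **Setting the stop:** I pulled the plunger about 13 mm (the force matched the spring at about 10 N), slid the carriage to the third hole and let the pin drop. Pictures then put it about 1.4 mm short of nominal, so I lifted and dropped the pin once more.
- **Placing the blank:** I gripped it across its 24 mm side and lowered it into the gap. Contact came at the height expected for the rail, at 3–7 N, and then I released it.

**Last checks (top and scene pictures):**
- **Pin:** the knob top measured z = 87.6 mm against 88 mm with the pin home, so the pin is home within measuring error.
- **Carriage:** it measured about 51.2 mm of travel against the nominal 50 mm. The first drop gave 48.6 mm, also with the pin home. I take the difference as play of the pin in the hole. The gap is then about 27 mm, against 28 mm nominal.
- **Blank:** it stands upright and flat between the jaw and the fence, about 2–3 mm off the middle of the fence.
- **Rest of the bench:** the thick blank is still on the grey mat, and I saw nothing else moved.

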